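Fold out the draining hook and hang the slide rack on it

TASK

Get the rinsed slide rack up to drain. First fold the flat steel hook on the draining stand out and down: push it from behind with a fingertip, lightly, never forcing it, until it rests firmly on its stop. Then lift the rack by its tab, pass the eye of its handle over the hook's upturned end and lower it gently, so that the hook has taken its weight before you let go and it hangs straight down from the middle of the hook, touching nothing else; leave the glassware around it alone.

Things in the scene. Friction and masses are not known exactly. Their poses are not given: they have to be found in the camera images.
- stand: Fixed draining stand: steel drip tray 180 x 260 mm, rim 12, with an upright white splash panel at its rear, 260 wide, 262 high. Origin on the bench under the tray, in the hook's middle plane (y = 0); -x points out of the panel's front, y along the panel, z up. Panel front at x = +85 mm, rear at +97. A cut-out in its top edge, 100 wide, floor at 205 high, opens the folded hook from behind; over 30 N bends the hook.
- hinge (a point): Centre of the hook's hinge pin, fixed to the stand, axes like the stand's: 10 mm in front of the panel, 170 mm above the bench, pin along y between cheeks 25 mm wide and 22 mm high. The hook is a plain round steel bar 10 mm thick, 90 mm from pin to outer end, straight; its last 10 mm turn up, square to the arm, to a round tip 16 mm from the arm's middle line. The arm is free from 15 to 77 mm from the pin.
- hook (a joint): Hook angle in its hinge, rad: about 0 folded (arm upright, turned-up tip pointing back, at the start from 17 mm behind the panel front to 24 mm before it); grows as the end swings out and down; 1.571 on its stop. A worn set screw sets the stop: there the arm points out of the panel between 0.16 rad above and 0.10 rad below level, which no reading shows. Starts at 0.03 to 0.25. Stiff (0.33 N m), stays where left.
- rack: Empty slide-staining rack of bare steel, loose, 0.2 to 0.45 kg: open basket 56 (x) x 80 (y) x 44 mm with two struts rising to an upright flat handle plate, 6 mm thick (x), 29 mm wide (y), from 80 to 142 mm above the underside. Origin in the middle of the underside, z up. It looks the same after half a turn.
- eye (a point): Centre of the rectangular eye in the rack's handle plate, 99 mm above the rack's underside: 15 mm wide (y), 26 mm high (from 86 to 112 mm), open along the rack's x axis; the hook goes through it, 35 to 77 mm out from the pin, without ever more than 20 N between rack and hook.
- tab (a point): Middle of the rack's grip tab above the eye, 128 mm above the rack's underside: solid plate 6 mm thick (x), 29 mm wide (y), from 112 to 142 mm.
- beaker: Bystander: glass beaker, 68 mm across, 90 mm high, origin under its middle.
- flask: Bystander: conical glass flask, 82 mm across, 122 mm high, origin under its middle.
- dishes: Bystander: stack of culture dishes, 91 mm across, 72 mm high, origin under its middle.
- tube_rack: Bystander: wooden rack of capped test tubes, 80 x 210 mm (x, y), 120 mm high, origin under its middle.
- spray: Bystander: spray bottle, 80 mm across, 210 mm high, origin under its middle.
- media: Bystander: amber glass bottle, 70 mm across, 165 mm high, origin under its middle.
- jar: Bystander: white jar, 90 mm across, 130 mm high, origin under its middle.
Not all that is in view belongs to the job. Leave any purple look-alike of the rack alone.

How it is judged:
By the outcome, as a careful person would: the job done as asked, in the order asked, and still so for the second after the job is handed in, with the robot touching nothing.
It also fails if it takes over 64 s, if anything falls off the work surface, if the arm or the gripper's body presses on something with over 40 N, if the wrist force passes 120 N, or if a joint passes its speed limit or range.

ROBOT

A 7-joint arm with a two-finger parallel gripper is mounted at the origin on the work surface. World frame = base frame: x ahead of the robot, y to its left, z up, the work surface at z = 0. Lengths are in m, angles in rad, forces in N, time in s.
With the tool pointing down it reaches from about 0.4 to 0.85 m from the base axis. Payload 10.4 kg.
Tool frame: the origin (TCP) lies between the finger pads; the fingertips stand 17 mm ahead of it and the grasp point (between the pads) lies 2 mm behind it (env.tcp_to_tips is the distance from the TCP to the fingertips, in m); z points along the fingers, y is the direction in which the jaws open and shut (so a half turn about z gives the same grasp; the last joint's range is limited). The gripper opens to 85 mm and grips with 20 to 120 N. Pads are 22 mm wide; open, the fingers measure 114 mm over their backs; the gripper's body (76 mm by 85 mm) begins 54 mm behind the grasp point. The pads swing forward as they close: fully open they stand 13 mm farther back than shut.
Start: joints at [1.213, 0.332, -0.065, 1.46, 0.022, 1.35, -0.088], TCP at [0.205, -0.59, 0.248] pointing down, gripper open.
Joint ranges: [-2.6, 2.6], [-0.5, 2.12], [-1.47, 1.34], [0.16, 2.42], [-1.27, 4.41], [0.06, 2.06], [-2.6, 2.6]. Speed limits (rad/s): [2.22, 2.22, 2.79, 2.79, 3.14, 3.14, 3.14].

INTERFACE

Orientations are given as a rotation vector (axis times angle).
In Python, from plant import readout, imaging, ticket, env gives the robot as it stands.
- The arm moves only by the tool jog_arm, never from a script. Its argument "commands" is a list of rows, each a list of 5 numbers: the shift along the tool's x, y, z in mm, then the turn about the tool's z in rad, then the finger opening in mm, from 0 to 85.4. In form: [[x, y, z, twist, claw], ...]. A call has exactly 8 rows; each row is the pose to reach, as a shift and turn from the pose commanded when the call began, along the tool's axes at that moment; what a row does not reach only later rows make up. A row lasts 1/12 s, in which the tool goes at most 41.7 mm and 7.16 degrees, less where a joint would pass 70% of its speed; a pose out of reach is approached as far as the arm can. A call with a gripper value outside its range is refused whole. The fingers move at their own pace and stop on an object; "newtons" is the grip in N (left out, the last holds). Time passes only in rows, so rows that repeat a pose let the fingers close, or fill a call up. It gives the time, the measured TCP pose, the force and the opening at its end, in the units of the state.
- readout.read_state(): the state, without advancing time (a new reading comes with each control period).
- imaging.read_camera(name): name is "scene" or "top" or "wrist"; returns a dict with "pixels" (400x640x3 uint8, red, green, blue), "range_z" (400x640 float32, m along the optical axis (not along the pixel's ray), 0 where there is no reading), "fov_y" (degrees; the focal length in pixels is half the picture's height over the tangent of half this angle, whatever the lens; pixels are square), "cx", "cy" (the principal point, pixels), "rvec" (rotation vector, rad) and "tvec" (3), from world to camera coordinates, as OpenCV has them. Camera axes: x right, y down, z forward; pixel columns grow to the right and rows downward; lengths in m; the calibration is good to about 2 mm. A picture is of the moment at which its call begins.
- ticket.sign_off(): hands the job in, once; it reports no verdict.
The state is a dict: "time_s": time; "joint_pos": joint angles; "joint_velocities": joint speeds; "tau": joint torques, N m; "tool_pos": TCP position; "orientation": TCP orientation; "force": force on the tool from outside, world axes, zero at the start; "wrist_torque": the same for the moment, N m; "finger_gap": finger opening in m.
Only numpy, scipy, OpenCV 4.12 (cv2) and the standard library are available. Lean on these libraries where they do the work, as an engineer would, in place of code of your own. Each camera call takes 0.05 s, during which the arm holds its last target.

## Working session

There is one attempt and no reset: what is moved stays moved. The work goes in short steps, Python scripts to look and compute and a tool call to move; the robot and the scene stay as the last step left them, time stands still between calls to the robot, and variables do not carry over. Pictures are saved under pics/ and viewed, and the job is handed in when it is done.

Besides the shell and the picture viewer there is one more tool, called after "Emit:" as name(argument=value, ...) on one line, values as JSON. jog_arm: Moves the arm, as the interface text tells. Its arguments: {"type":"object","properties":{"commands":{"type":"array"},"newtons":{"type":"number"}},"required":["commands"]}

```bash
ls; mkdir -p pics
cat > h.py <<'E'
import numpy as np, cv2
from plant import readout, imaging, ticket, env
def cam(n,save=None):
    d=imaging.read_camera(n)
    if save: cv2.imwrite(save,cv2.cvtColor(d["pixels"],cv2.COLOR_RGB2BGR)); np.savez(save.replace('.png','.npz'),**d)
    return d
def load(f):
    return dict(np.load(f))
def world(d,u,v,z=None):
    f=200/np.tan(np.radians(float(d["fov_y"]))/2)
    R,_=cv2.Rodrigues(np.array(d["rvec"],float)); t=np.array(d["tvec"],float).ravel()
    z=d["range_z"][int(round(v)),int(round(u))] if z is None else z
    p=np.array([(u-d["cx"])/f*z,(v-d["cy"])/f*z,z])
    return R.T@(p-t)
def cloud(d):
    f=200/np.tan(np.radians(float(d["fov_y"]))/2)
    R,_=cv2.Rodrigues(np.array(d["rvec"],float)); t=np.array(d["tvec"],float).ravel()
    v,u=np.mgrid[0:400,0:640]; z=d["range_z"]
    p=np.stack([(u-d["cx"])/f*z,(v-d["cy"])/f*z,z],-1)
    P=(p-t)@R; P[z==0]=np.nan
    return P
def proj(d,X):
    f=200/np.tan(np.radians(float(d["fov_y"]))/2)
    R,_=cv2.Rodrigues(np.array(d["rvec"],float)); t=np.array(d["tvec"],float).ravel()
    p=np.atleast_2d(X)@R.T+t
    return np.c_[p[:,0]/p[:,2]*f+d["cx"],p[:,1]/p[:,2]*f+d["cy"]]
E
python3 - <<'E'
from h import *
for n in ("scene","top","wrist"):
    d=cam(n,f"pics/{n}0.png"); print(n,d["fov_y"],d["cx"],d["cy"],d["rvec"],d["tvec"])
print(readout.read_state(), env.tcp_to_tips)
E
```

```text
pics
scene 49.30590291159842 318.4202930738713 201.3275867055336 [ 1.89219066  1.92085318 -0.52752423] [ 0.02924529 -0.40251896  1.60040935]
top 44.109345131341215 322.85665623101414 201.53731218505237 [ 2.12662866 -2.15018054  0.15429568] [-0.01391665  0.55945497  1.79676666]
wrist 61.57157328792435 317.65088326973915 199.5979537149755 [-2.3582919   1.67656822  0.24633338] [-0.62572336 -0.03759073  0.37981518]
{'time_s': 0.15, 'joint_pos': array([ 1.21338928,  0.33269131, -0.06469341,  1.46071777,  0.02160527,
        1.34989625, -0.08850349]), 'joint_velocities': array([-0.00067236, -0.00243811, -0.00045275, -0.00215754, -0.00115439,
       -0.00073438,  0.00126087]), 'tau': array([ 1.19306897e-03, -6.25825524e+01,  4.93358821e-02, -3.91853249e+01,
        1.61928852e-02,  7.45721336e-03,  2.14415860e-05]), 'tool_pos': array([ 0.20528049, -0.59005982,  0.2477354 ]), 'orientation': array([-3.09669390e+00, -5.23307162e-01,  3.43957472e-04]), 'force': array([-0.1968718 ,  0.523204  ,  0.13608555]), 'wrist_torque': array([ 0.02808512,  0.03654429, -0.03227961]), 'finger_gap': 0.08559536008856787} 0.017
```

View pics/scene0.png

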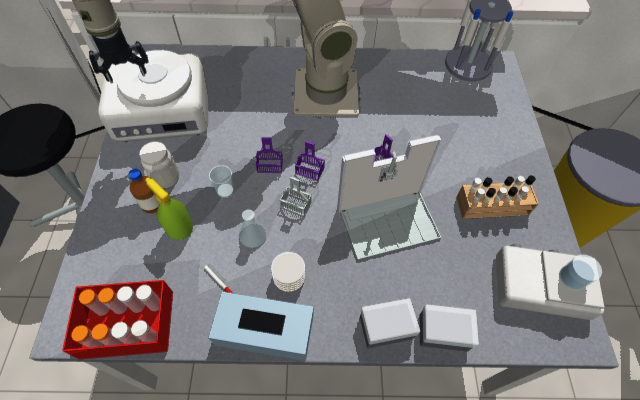

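View pics/top0.png

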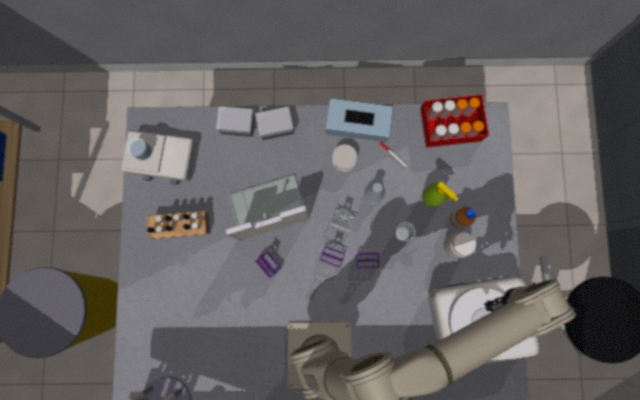

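View pics/wrist0.png

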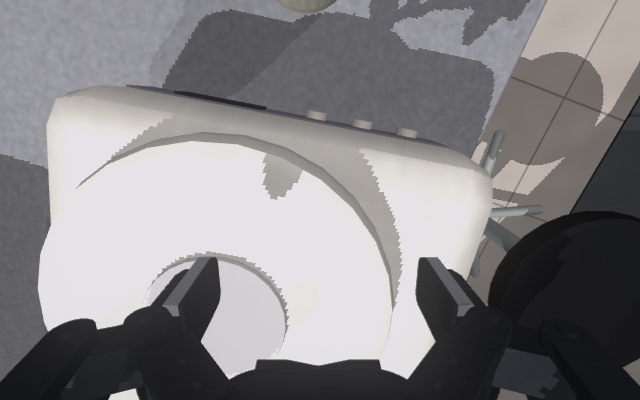

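Run:
```python
from h import *
d=load("pics/scene0.npz")
im=cv2.cvtColor(d["pixels"],cv2.COLOR_RGB2BGR)
def crop(im,x0,y0,x1,y1,s,f): cv2.imwrite(f,cv2.resize(im[y0:y1,x0:x1],None,fx=s,fy=s,interpolation=cv2.INTER_CUBIC))
crop(im,330,120,450,265,4,"pics/c1.png")
crop(im,245,125,335,255,4,"pics/c2.png")
t=load("pics/top0.npz"); im=cv2.cvtColor(t["pixels"],cv2.COLOR_RGB2BGR)
crop(im,220,165,420,290,4,"pics/c3.png")
```

```text
(no output)
```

View pics/c1.png

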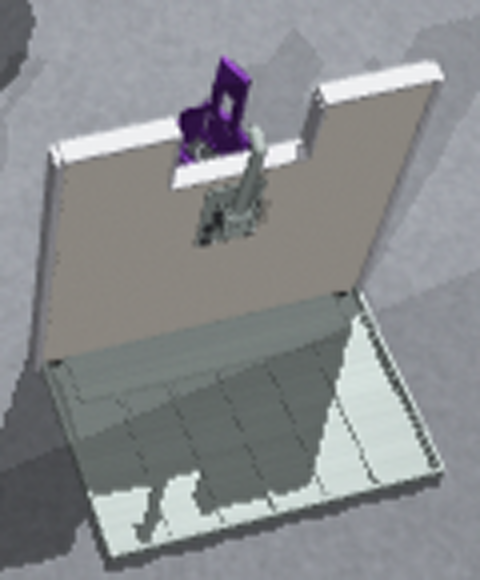

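View pics/c2.png

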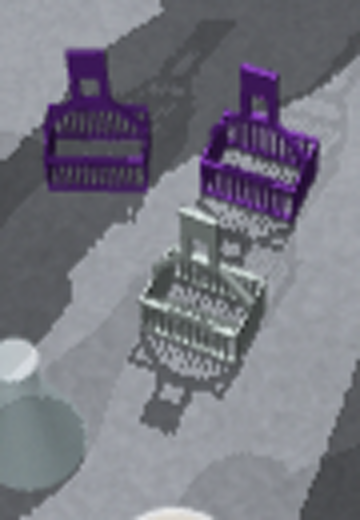

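View pics/c3.png

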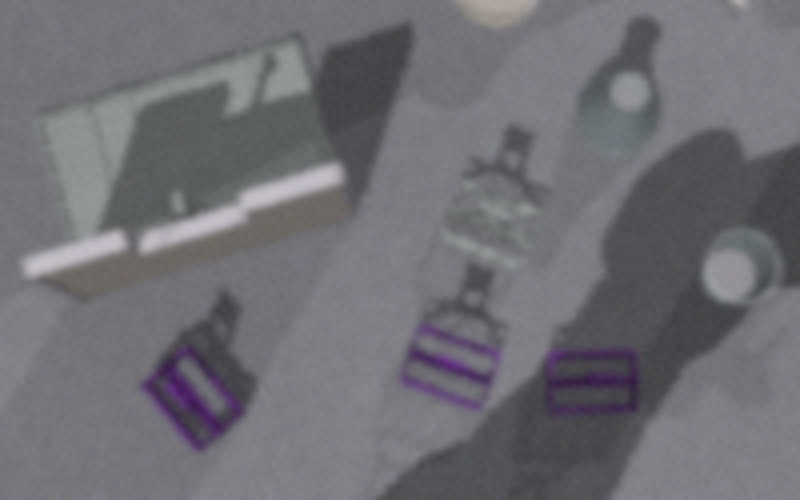

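Run:
```python
from h import *
for n in("scene","top"):
    d=load(f"pics/{n}0.npz"); P=cloud(d)
    im=d["pixels"].astype(int)
    sl=(slice(120,270),slice(325,450)) if n=="scene" else (slice(165,260),slice(220,310))
    Q=P[sl].reshape(-1,3); 
    m=(Q[:,2]>0.25)&(Q[:,2]<0.275); T=Q[m]; print(n,"top pts",len(T),T[:,2].mean())
    r=cv2.minAreaRect((T[:,:2]*1000).astype(np.float32)); print(r); print(cv2.boxPoints(r))
    # rear/front plane
    c=T[:,:2].mean(0)
    if n=="scene":
        m=(Q[:,2]>0.03)&(Q[:,2]<0.16); F=Q[m]
        # ransac line
        best=None;rng=np.random.default_rng(0)
        for _ in range(500):
            a,b=F[rng.choice(len(F),2,False),:2]; nn=np.array([-(b-a)[1],(b-a)[0]]); L=np.linalg.norm(nn)
            if L<.05: continue
            nn/=L; e=abs((F[:,:2]-a)@nn)<.003
            if best is None or e.sum()>best.sum(): best=e
        G=F[best]; vx=cv2.fitLine(G[:,:2].astype(np.float32),cv2.DIST_L2,0,.01,.01).ravel(); print("front line",best.sum(),vx,np.degrees(np.arctan2(vx[1],vx[0])))
        s=(G[:,:2]-vx[2:])@vx[:2]; print(s.min(),s.max(), vx[2:]+vx[:2]*s.min(),vx[2:]+vx[:2]*s.max())
    print(proj(d,[[.5,0,0]]))
```

```text
scene top pts 503 0.26057724860191656
((474.0044250488281, 167.06521606445312), (35.911380767822266, 271.8679504394531), 16.35602378845215)
[[418.4957   292.44156 ]
 [495.05508   31.576017]
 [529.5132    41.688873]
 [452.95377  302.5544  ]]
front line 1897 [ 0.28530154 -0.9584378   0.47220537  0.16271399] -73.42313
-0.13925792487331642 0.13235722586023327 [0.43247487 0.29618405] [0.50996709 0.03585782]
[[326.14246825 209.02842064]]
top top pts 287 0.2646536721428132
((475.5975341796875, 169.65914916992188), (33.738136291503906, 269.1997985839844), 16.716035842895508)
[[420.72653  293.71912 ]
 [498.1561    35.895134]
 [530.4685    45.599182]
 [453.03897  303.42316 ]]
[[317.82728319 218.74386601]]
```

Run:
```python
from h import *
from scipy.optimize import least_squares
s=load("pics/scene0.npz");t=load("pics/top0.npz")
def c(p,o): return [(p[0]+.5)/4-.5+o[0],(p[1]+.5)/4-.5+o[1]]
S=[([85,130,262],(54,163)),([85,-130,262],(441,83)),([-90,130,12],(106,557)),([-90,-130,12],(441,466)),([85,50,205],(173,188)),([85,-50,205],(301,163)),([97,-50,262],(318,86)),([85,-50,262],(318,103))]
T=[([85,130,262],(341,164)),([97,130,262],(346,186)),([85,-130,262],(22,263)),([97,-130,262],(28,281)),([-90,130,12],(298,33)),([-90,-130,12],(40,113))]
def X(p,m):
    c_,s_=np.cos(p[2]),np.sin(p[2]); m=np.array([q for q,_ in m])/1000.
    return np.c_[p[0]+c_*m[:,0]-s_*m[:,1],p[1]+s_*m[:,0]+c_*m[:,1],m[:,2]]
def r(p,sp=False):
    a=proj(s,X(p,S))-np.array([c(q,(330,120)) for _,q in S]); b=proj(t,X(p,T))-np.array([c(q,(220,165)) for _,q in T])
    if sp: print(a.round(1),b.round(1))
    return np.r_[a.ravel(),b.ravel()]
o=least_squares(r,[.56,.19,np.pi+.288]); print(o.x,np.degrees(o.x[2])-180); r(o.x,True)
o2=least_squares(lambda p:r(p)[:16],o.x);print(o2.x)
o3=least_squares(lambda p:r(p)[16:],o.x);print(o3.x)
```

```text
[0.55217469 0.18760927 3.42230816] 16.083814029859013
[[ 1.3 -1. ]
 [-1.5 -1.2]
 [ 0.9  1.5]
 [ 1.4  2.9]
 [-1.4 -0.5]
 [ 1.3 -1.9]
 [-0.6  0.7]
 [ 1.1 -0.1]] [[-0.6  1.9]
 [-0.8 -0.1]
 [ 2.5 -0.1]
 [ 2.  -1. ]
 [ 0.3  0.4]
 [-0.7 -0.3]]
[0.55202198 0.18671473 3.41991911]
[0.55258379 0.18935483 3.4238629 ]
```

Run:
```python
from h import *
from scipy.spatial.transform import Rotation as Ro
d=load("pics/wrist0.npz"); st=readout.read_state()
R,_=cv2.Rodrigues(d["rvec"]); C=-R.T@d["tvec"].ravel()
Rt=Ro.from_rotvec(st["orientation"]).as_matrix()
print("cam pos world",C,"in tool",Rt.T@(C-st["tool_pos"])); print("cam axes in tool (cols)\n",(Rt.T@R.T).round(3)); print(Rt.round(3))
for n in("scene","top"):
    e=load(f"pics/{n}0.npz")
    for uv in ([(293,200),(295,183),(310,165)] if n=="scene" else [(342,221),(345,215),(333,256),(267,263),(368,261),(375,190),(405,231)]): print(n,uv,world(e,*uv).round(3))
    R,_=cv2.Rodrigues(e["rvec"]);print(-R.T@e["tvec"].ravel())
```

```text
cam pos world [ 0.27478396 -0.56689205  0.37460584] in tool [ 0.07325042  0.00082824 -0.12687504]
cam axes in tool (cols)
 [[-0.    -0.958 -0.288]
 [ 1.    -0.     0.001]
 [-0.001 -0.288  0.958]]
[[ 0.944  0.329 -0.   ]
 [ 0.329 -0.944  0.001]
 [-0.    -0.001 -1.   ]]
scene (293, 200) [ 0.468 -0.103 -0.002]
scene (295, 183) [ 0.491 -0.092  0.127]
scene (310, 165) [ 0.329 -0.053 -0.007]
[ 1.18016521 -0.0325653   1.15340213]
top (342, 221) [ 0.49  -0.091  0.003]
top (345, 215) [ 0.513 -0.103  0.001]
top (333, 256) [ 0.353 -0.054  0.143]
top (267, 263) [ 0.335  0.192 -0.   ]
top (368, 261) [ 0.339 -0.186  0.003]
top (375, 190) [ 0.584 -0.206  0.134]
top (405, 231) [ 0.449 -0.327  0.01 ]
[ 0.28019019 -0.03364599  1.86062231]
```

Emit:
jog_arm(commands=[[0,0,-41,0,85],[0,0,-80,0,60],[30,-24,-100,0,30],[60,-48,-100,0,0],[92,-73,-100,0,0],[124,-99,-100,0,0],[156,-125,-100,0,0],[188,-150,-100,0,0]])

```text
time_s: 0.82
tool_pos: [0.3342, -0.3849, 0.3483]
orientation: [3.097, 0.523, -0.0]
force: [0.8, -0.1, -0.2]
finger_gap: 0.0007
```

Emit:
jog_arm(commands=[[32,-25,0,0,0],[64,-51,0,0,0],[96,-76,0,0,0],[128,-102,0,0,0],[160,-127,0,0,0],[192,-153,0,0,0],[224,-178,0,0,0],[256,-204,0,0,0]])

```text
time_s: 1.48
tool_pos: [0.509, -0.1084, 0.3484]
orientation: [3.097, 0.523, 0.0]
force: [0.6, -0.4, 0.4]
finger_gap: -0.0001
```

Emit:
jog_arm(commands=[[15,-12,0,0,0],[30,-24,0,0,0],[30,-24,0,0,0],[30,-24,0,0,0],[30,-24,0,0,0],[30,-24,0,0,0],[30,-24,0,0,0],[30,-24,0,0,0]])

```text
time_s: 2.15
tool_pos: [0.5286, -0.0784, 0.3484]
orientation: [3.098, 0.521, 0.0]
force: [0.3, 0.0, 0.2]
finger_gap: -0.0001
```

Run:
```python
from h import *
s=readout.read_state();print(s["time_s"],s["tool_pos"],s["orientation"],s["force"],s["finger_gap"])
cam("wrist","pics/w1.png")
```

```text
2.15 [ 0.52859345 -0.0783595   0.34840905] [3.09762868e+00 5.21200370e-01 8.93661456e-05] [0.3305435  0.04332856 0.23688757] -0.0001337767866076489
```

View pics/w1.png

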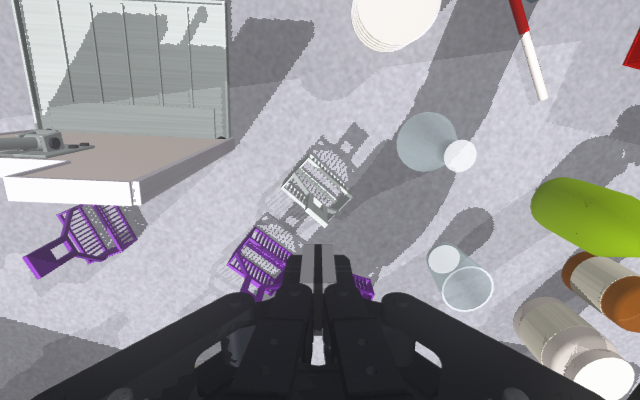

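Run:
```python
from h import *
d=load("pics/w1.npz")
im=cv2.cvtColor(d["pixels"],cv2.COLOR_RGB2BGR)
cv2.imwrite("pics/w1c.png",cv2.resize(im[130:260,240:380],None,fx=5,fy=4.6,interpolation=cv2.INTER_CUBIC))
cv2.imwrite("pics/w1c.png",cv2.resize(im[140:240,260:370],None,fx=6,fy=6,interpolation=cv2.INTER_CUBIC))
cv2.imwrite("pics/w1h.png",cv2.resize(im[90:220,0:240],None,fx=3,fy=3,interpolation=cv2.INTER_CUBIC))
```

```text
(no output)
```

View pics/w1c.png

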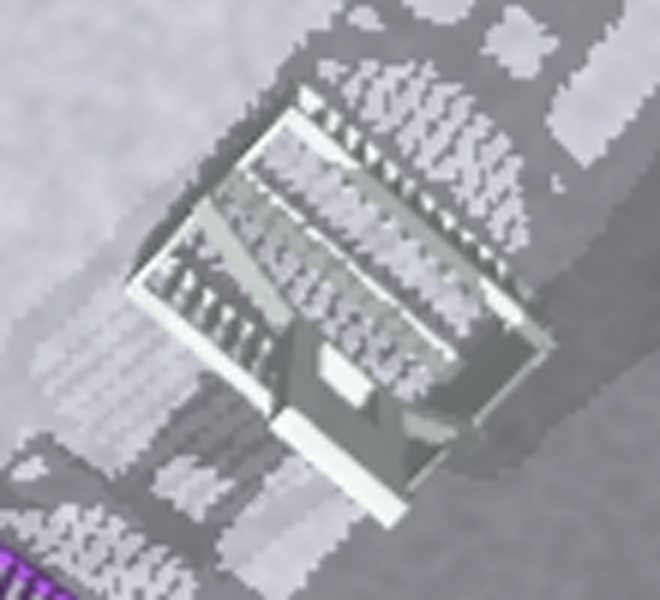

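View pics/w1h.png

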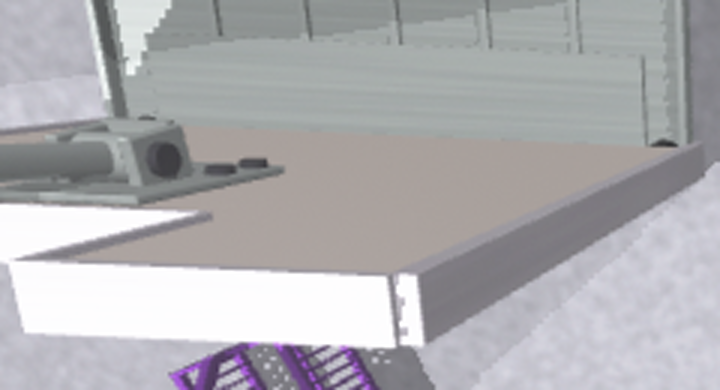

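```bash
cat >> h.py <<'E'
def onplane(d,u,v,zw):
    f=200/np.tan(np.radians(float(d["fov_y"]))/2)
    R,_=cv2.Rodrigues(np.array(d["rvec"],float)); t=np.array(d["tvec"],float).ravel()
    C=-R.T@t; r=R.T@np.array([(u-d["cx"])/f,(v-d["cy"])/f,1.]); return C+r*(zw-C[2])/r[2]
E
python3 - <<'E'
from h import *
d=load("pics/w1.npz")
c=lambda x,y:((x+.5)/6-.5+260,(y+.5)/6-.5+140)
T=np.array([onplane(d,*c(*p),.142) for p in [(272,425),(290,408),(410,505),(392,528)]]);print(T.round(4)); m=T.mean(0);print(m)
for a,b in((1,2),(0,3)): v=T[b]-T[a]; print(np.linalg.norm(v),np.degrees(np.arctan2(v[1],v[0])))
B=np.array([onplane(d,*c(*p),.044) for p in [(128,285),(293,108),(553,345)]]);print(B.round(4)); print((B[0]+B[2])/2)
for a,b in((0,1),(1,2)): v=B[b]-B[a]; print(np.linalg.norm(v),np.degrees(np.arctan2(v[1],v[0])))
P=cloud(d)
# panel top points
Q=P[:,:240].reshape(-1,3);k=(abs(Q[:,2]-.262)<.006);r=cv2.minAreaRect((Q[k][:,:2]*1000).astype(np.float32));print(k.sum(),Q[k][:,2].mean(),r,cv2.boxPoints(r))
e=load("pics/w1.npz")
h=lambda x,y:((x+.5)/3-.5,(y+.5)/3-.5+90)
for p in [(8,260),(392,275),(418,275),(425,345),(388,345),(22,332)]: print(p,onplane(d,*h(*p),.262).round(4))
E
```

```text
[[ 0.4881 -0.0798  0.142 ]
 [ 0.4921 -0.0817  0.142 ]
 [ 0.4819 -0.1075  0.142 ]
 [ 0.4768 -0.106   0.142 ]]
[ 0.48472285 -0.09374717  0.142     ]
0.02771811447924841 -111.49163347752724
0.028544969975280436 -113.35034941744833
[[ 0.4763 -0.0466  0.044 ]
 [ 0.5256 -0.0684  0.044 ]
 [ 0.4941 -0.1403  0.044 ]]
[ 0.48522229 -0.09342289  0.044     ]
0.05389172705594616 -23.963013530136543
0.07844312027055282 -113.65080275457451
3532 0.265121437782032 ((491.97601318359375, 76.3258285522461), (16.678133010864258, 86.94414520263672), 16.53555679321289) [[471.60922  115.62666 ]
 [496.3544    32.27823 ]
 [512.3428    37.024994]
 [487.59763  120.37343 ]]
(8, 260) [0.4857 0.1221 0.262 ]
(392, 275) [0.5095 0.0431 0.262 ]
(418, 275) [0.5113 0.0377 0.262 ]
(425, 345) [0.4959 0.0334 0.262 ]
(388, 345) [0.4932 0.0411 0.262 ]
(22, 332) [0.4698 0.118  0.262 ]
```

Emit:
jog_arm(commands=[[5,-37,-10,0.045,0],[10,-74,-20,0.045,0],[15,-111,-30,0.045,0],[20,-148,-40,0.045,0],[26,-185,-50,0.045,0],[31,-222,-50,0.045,0],[34,-246,-50,0.045,0],[34,-246,-50,0.045,0]])

```text
time_s: 2.87
tool_pos: [0.478, 0.1717, 0.3989]
orientation: [-3.106, -0.466, -0.002]
force: [-0.3, 0.5, 0.1]
finger_gap: 0.0002
```

Run:
```python
from h import *
s=readout.read_state();print(s["time_s"],s["tool_pos"],s["orientation"],s["force"],s["joint_velocities"].round(3))
d=cam("wrist","pics/w2.png")
```

```text
2.8667 [0.47798584 0.1716981  0.3989475 ] [-3.10553178e+00 -4.65843839e-01 -1.76631157e-03] [-0.25212926  0.51778034  0.06421261] [ 0.047 -0.     0.077  0.005  0.014  0.004  0.089]
```

View pics/w2.png

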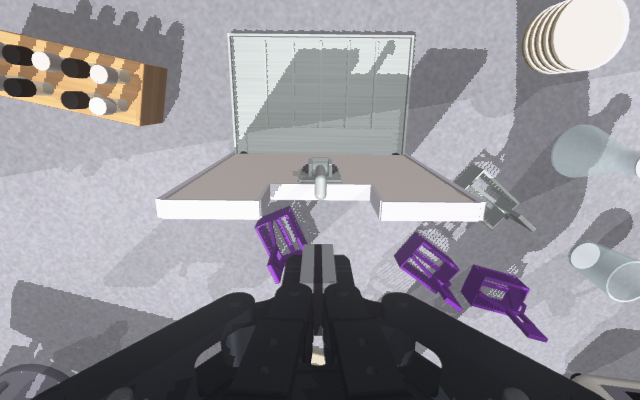

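Run:
```python
from h import *
d=load("pics/w2.npz")
im=cv2.cvtColor(d["pixels"],cv2.COLOR_RGB2BGR)
cv2.imwrite("pics/w2a.png",cv2.resize(im[145:225,150:330],None,fx=4.4,fy=4.4,interpolation=cv2.INTER_CUBIC))
cv2.imwrite("pics/w2b.png",cv2.resize(im[145:225,310:490],None,fx=4.4,fy=4.4,interpolation=cv2.INTER_CUBIC))
cv2.imwrite("pics/w2c.png",cv2.resize(im[145:215,280:360],None,fx=8,fy=8,interpolation=cv2.INTER_CUBIC))
```

```text
(no output)
```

View pics/w2a.png

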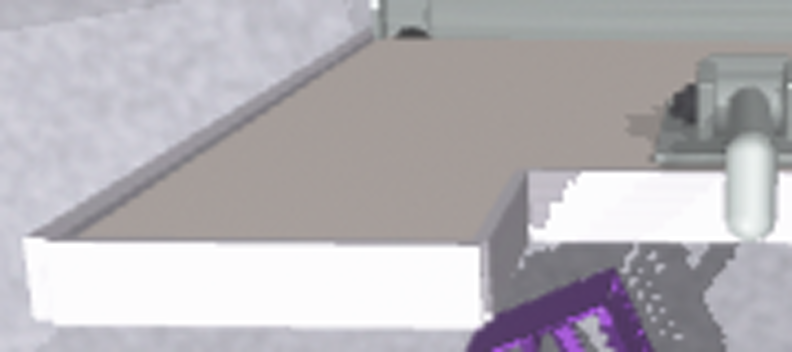

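View pics/w2b.png

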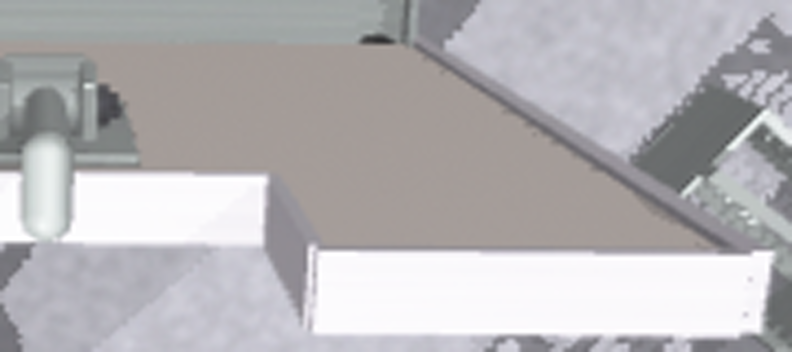

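View pics/w2c.png

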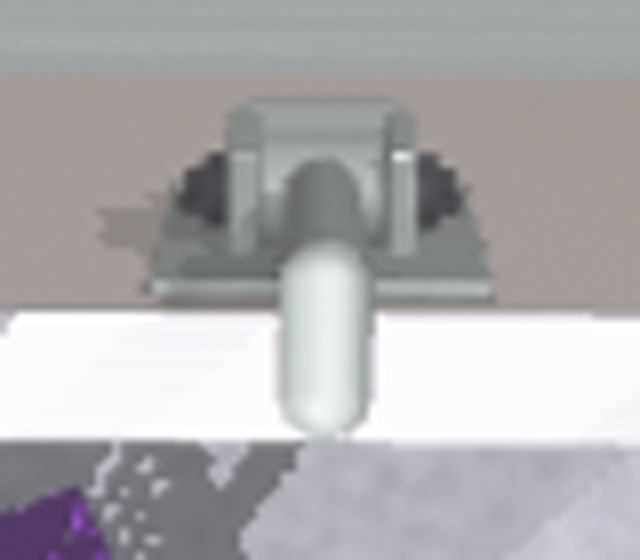

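```bash
cat > fit.py <<'E'
from h import *
from scipy.optimize import least_squares
d=load("pics/w2.npz")
A=[([85,-130,262],(25,237)),([97,-130,262],(35,318)),([85,-50,262],(483,243)),([85,-50,205],(528,170)),([97,-50,205],(530,243))]
B=[([85,50,262],(313,247)),([97,50,262],(312,333)),([85,130,262],(770,253)),([97,130,262],(762,332)),([85,50,205],(267,173)),([97,50,205],(266,246))]
C=[]
def M(p):
    c,s=np.cos(p[2]),np.sin(p[2]); return lambda m:np.array([p[0]+c*m[0]-s*m[1],p[1]+s*m[0]+c*m[1],m[2]])
def X(p,m):
    f=M(p); return np.array([f(np.array(q)/1000.) for q,_ in m])
uv=np.array([[(q[0]+.5)/4.4-.5+150,(q[1]+.5)/4.4-.5+145] for _,q in A]+[[(q[0]+.5)/4.4-.5+310,(q[1]+.5)/4.4-.5+145] for _,q in B])
def r(p): 
    x=X(p,A+B); 
    if len(p)>3: x[:,2]+=p[3]
    return (proj(d,x)-uv).ravel()
if __name__=="__main__":
    o=least_squares(r,[.552,.188,3.42]); print(o.x,np.degrees(o.x[2])-180); print(r(o.x).reshape(-1,2).round(1))
    o=least_squares(r,[.552,.188,3.42,0]); print(o.x,np.degrees(o.x[2])-180); print(r(o.x).reshape(-1,2).round(1))
    for nm,m in(("hinge",[.075,0,.17]),):print(M(o.x)(m))
E
python3 fit.py
```

```text
[0.55285461 0.1901205  3.42725399] 16.367188840250577
[[ 6.9  1.9]
 [ 6.4 -2.7]
 [ 0.3  1.6]
 [-0.4  1.4]
 [-0.5 -3.5]
 [ 0.4  2.1]
 [-0.3 -3.7]
 [-6.5  1.9]
 [-6.8 -2.3]
 [ 0.4  1.9]
 [-0.1 -3. ]]
[0.55525684 0.19113846 3.42753073 0.00939668] 16.38304478403947
[[ 0.9  2.2]
 [ 0.5 -1.9]
 [-2.2  2. ]
 [-2.1  1.1]
 [-2.2 -3.4]
 [ 2.4  2.5]
 [ 1.6 -2.8]
 [-0.9  2.3]
 [-1.4 -1.5]
 [ 1.7  1.6]
 [ 1.2 -2.9]]
[0.48330202 0.16998415 0.17      ]
```

Run:
```python
from fit import *
P=cloud(d); o=least_squares(r,[.552,.188,3.42]).x
c,s=np.cos(o[2]),np.sin(o[2])
L=P-np.array([o[0],o[1],0]); S=np.stack([c*L[...,0]+s*L[...,1],-s*L[...,0]+c*L[...,1],L[...,2]],-1)
for u in (200,285,350,430):
    print(u)
    for v in range(178,226,3): print(v,(S[v,u]*1000).round(1),d["pixels"][v,u])
print("hook")
for v in range(165,204,2): print(v,[(S[v,u]*1000).round(0).tolist() for u in (317,320,323)])
```

```text
200
178 [  85.1 -126.6  179.7] [165 157 154]
181 [  84.9 -121.8  194. ] [166 158 155]
184 [  85.  -117.9  205.8] [166 158 154]
187 [  85.2 -114.2  216.6] [166 158 155]
190 [  84.9 -110.2  228.7] [166 158 155]
193 [  84.9 -106.8  238.7] [166 158 155]
196 [  85.1 -103.9  247.4] [166 158 155]
199 [ 83.2 -98.5 263. ] [155 151 157]
202 [ 84.8 -97.7 265.8] [253 252 253]
205 [ 87.3 -97.8 266.2] [253 252 253]
208 [ 89.6 -97.8 266.8] [253 252 253]
211 [ 92.8 -98.7 265. ] [253 252 253]
214 [ 95.6 -99.  264.6] [253 252 253]
217 [ 98.1 -99.2 264.9] [253 252 253]
220 [ 197.8 -195.8    3. ] [185 184 194]
223 [ 204.3 -197.4   -0. ] [181 180 189]
285
178 [ 84.8 -37.1 176.3] [164 156 152]
181 [ 84.7 -35.8 190.4] [163 156 152]
184 [ 83.5 -34.2 207.9] [251 250 252]
187 [ 86.8 -34.3 206.8] [252 252 253]
190 [ 89.8 -34.3 207.1] [252 252 253]
193 [ 92.5 -34.3 208.1] [252 252 253]
196 [ 95.8 -34.4 207.5] [250 249 251]
199 [ 98.8 -34.4 207.6] [238 236 241]
202 [165.4 -54.7   1.6] [119 119 125]
205 [171.1 -54.9  -0.2] [118 117 124]
208 [173.  -54.    9.8] [ 84  59 103]
211 [172.7 -52.5  26. ] [ 84  58 103]
2
[... 2002 characters left out ...]
 [69.0, -1.0, 259.0], [70.0, 2.0, 258.0]]
185 [[71.0, -3.0, 258.0], [71.0, -1.0, 260.0], [71.0, 2.0, 258.0]]
187 [[73.0, -3.0, 260.0], [73.0, -1.0, 260.0], [73.0, 2.0, 258.0]]
189 [[75.0, -3.0, 259.0], [74.0, -1.0, 260.0], [74.0, 2.0, 261.0]]
191 [[76.0, -3.0, 260.0], [76.0, -0.0, 261.0], [75.0, 2.0, 262.0]]
193 [[77.0, -3.0, 261.0], [78.0, -0.0, 260.0], [77.0, 2.0, 262.0]]
195 [[79.0, -3.0, 260.0], [79.0, -0.0, 262.0], [79.0, 2.0, 261.0]]
197 [[81.0, -3.0, 260.0], [80.0, -0.0, 263.0], [81.0, 2.0, 262.0]]
199 [[98.0, -3.0, 209.0], [83.0, -0.0, 261.0], [nan, nan, nan]]
201 [[163.0, -2.0, 1.0], [163.0, 3.0, 1.0], [163.0, 7.0, 1.0]]
203 [[166.0, -2.0, 2.0], [166.0, 3.0, 1.0], [167.0, 7.0, 0.0]]
```

Run:
```python
from h import *
from scipy.spatial.transform import Rotation as Ro
d=load("pics/w2.npz"); P=cloud(d)
R=Ro.from_rotvec([-3.10553178,-.465843839,-.00176631157]).as_matrix(); T=(P-np.array([.47798584,.1716981,.3989475]))@R*1000
m=T[...,2]<40; Q=T[m]
for z in range(-100,30,8):
    k=(Q[:,2]>=z)&(Q[:,2]<z+8)
    if k.sum()>5: print(z,k.sum(),Q[k][:,0].min().round(),Q[k][:,0].max().round(),Q[k][:,1].min().round(),Q[k][:,1].max().round())
d=load("pics/wrist0.npz"); P=cloud(d)
R=Ro.from_rotvec([-3.09669390e+00, -5.23307162e-01,  3.43957472e-04]).as_matrix(); T=(P-np.array([0.20528049, -0.59005982,  0.2477354]))@R*1000
Q=T[T[...,2]<30];print("open")
for z in range(-100,30,8):
    k=(Q[:,2]>=z)&(Q[:,2]<z+8)
    if k.sum()>5: print(z,k.sum(),Q[k][:,0].min().round(),Q[k][:,0].max().round(),Q[k][:,1].min().round(),Q[k][:,1].max().round())
```

```text
-84 442 18.0 21.0 -17.0 19.0
-76 5775 9.0 19.0 -61.0 63.0
-68 10102 0.0 19.0 -60.0 61.0
-60 8539 -8.0 18.0 -53.0 55.0
-52 4673 -9.0 18.0 -47.0 48.0
-44 6645 -9.0 14.0 -40.0 42.0
-36 2858 -12.0 14.0 -34.0 35.0
-28 1089 -12.0 14.0 -21.0 22.0
-20 538 6.0 12.0 -13.0 14.0
-12 653 6.0 12.0 -13.0 15.0
-4 559 6.0 12.0 -13.0 14.0
4 345 6.0 12.0 -12.0 14.0
open
-84 230 18.0 21.0 -26.0 25.0
-76 6553 9.0 20.0 -69.0 72.0
-68 11679 1.0 18.0 -72.0 74.0
-60 7766 -8.0 18.0 -74.0 75.0
-52 8627 -13.0 15.0 -74.0 76.0
-44 1596 4.0 14.0 -71.0 73.0
-36 1690 -6.0 12.0 -56.0 58.0
-28 1685 -11.0 12.0 -56.0 57.0
-20 1441 -11.0 12.0 -56.0 57.0
-12 1176 -11.0 12.0 -55.0 57.0
-4 550 -11.0 12.0 -54.0 54.0
```

Emit:
jog_arm(commands=[[-33,3,0,0.0115,0],[-33,3,35,0.0115,0],[-33,3,70,0.0115,0],[-33,3,105,0.0115,0],[-33,3,135,0.0115,0],[-33,3,155,0.0115,0],[-33,3,160,0.0115,0],[-33,3,160,0.0115,0]])

```text
time_s: 3.58
tool_pos: [0.4492, 0.1523, 0.2374]
orientation: [3.111, 0.433, -0.003]
force: [-0.4, 0.8, 0.6]
finger_gap: -0.0002
```

```bash
cat >> h.py <<'E'
H=np.array([.4809,.1690,.170]); YAW=np.radians(16.4)
def st(pr=True):
    s=readout.read_state(); p=s["tool_pos"]-H; o=np.array([np.cos(YAW),np.sin(YAW)]); l=np.array([np.sin(YAW),-np.cos(YAW)])
    v=s["orientation"]; ang=np.degrees(2*np.arctan2(v[1],v[0]))
    fo=s["force"]
    print("t%.2f o=%.1f ys=%.1f z=%.1f yaw=%.2f tilt %.4f gap=%.1f F(o,ys,z)=%.1f %.1f %.1f"%(s["time_s"],p[:2]@o*1e3,p[:2]@l*1e3,s["tool_pos"][2]*1e3,ang,v[2],s["finger_gap"]*1e3,fo[:2]@o,fo[:2]@l,fo[2]))
    return s
E
python3 - <<'E'
from h import *
st(); cam("wrist","pics/w3.png")
E
```

```text
t3.58 o=-35.2 ys=7.1 z=237.4 yaw=15.85 tilt -0.0034 gap=-0.2 F(o,ys,z)=-0.2 -0.9 0.6
```

View pics/w3.png

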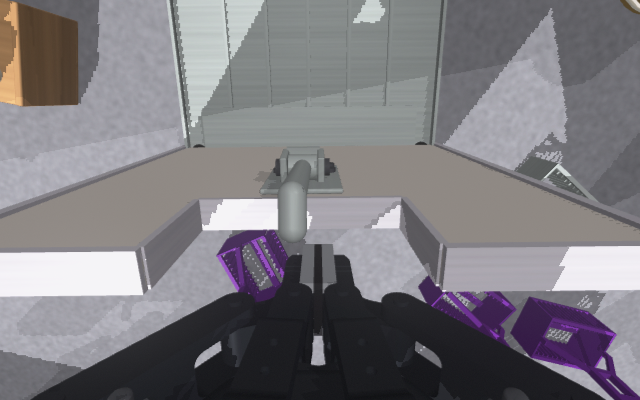

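Emit:
jog_arm(commands=[[0,-7,0,-0.0096,0],[5,-7,0,-0.0096,0],[10,-7,0,-0.0096,0],[15,-7,0,-0.0096,0],[20,-7,0,-0.0096,0],[25,-7,0,-0.0096,0],[30,-7,0,-0.0096,0],[35,-7,0,-0.0096,0]])

```text
time_s: 4.3
tool_pos: [0.4812, 0.1701, 0.2379]
orientation: [3.109, 0.451, -0.002]
force: [-3.7, -1.4, -2.8]
finger_gap: -0.0001
```

Run:
```python
from h import *
st(); cam("wrist","pics/w4.png")
```

```text
t4.30 o=0.6 ys=-0.9 z=237.9 yaw=16.50 tilt -0.0020 gap=-0.1 F(o,ys,z)=-3.9 0.3 -2.8
```

View pics/w4.png

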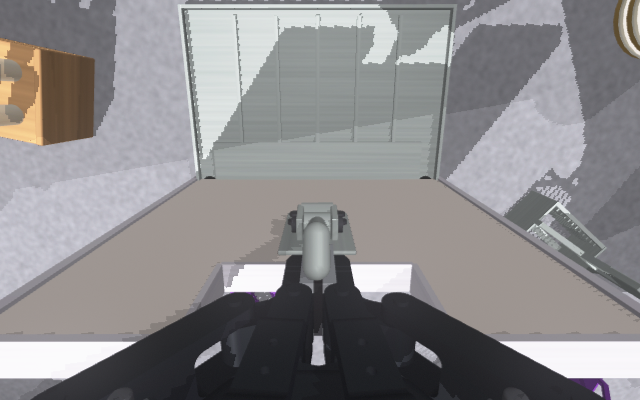

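Emit:
jog_arm(commands=[[6,1,0,0,0],[11,1,2,0,0],[16,1,4.5,0,0],[21,1,6.5,0,0],[25,1,9,0,0],[29,1,12,0,0],[32,1,15,0,0],[34,1,17,0,0]])

```text
time_s: 5.02
tool_pos: [0.5136, 0.1786, 0.2206]
orientation: [3.109, 0.451, -0.003]
force: [-6.6, -1.1, 3.0]
finger_gap: -0.0002
```

Run:
```python
from h import *
st(); cam("wrist","pics/w5.png")
```

```text
t5.02 o=34.1 ys=-0.0 z=220.6 yaw=16.50 tilt -0.0033 gap=-0.2 F(o,ys,z)=-6.7 -0.9 3.0
```

View pics/w5.png

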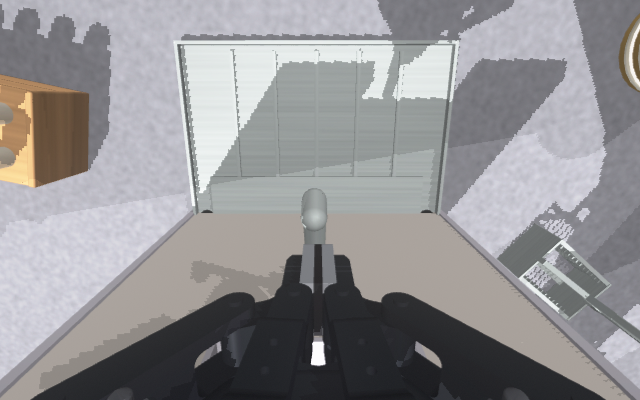

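Emit:
jog_arm(commands=[[2,0,2,0,0],[4,0,4,0,0],[6,0,6,0,0],[7,0,8,0,0],[8,0,10,0,0],[9,0,12,0,0],[10.5,0,14,0,0],[11.5,0,15.5,0,0]])

```text
time_s: 5.73
tool_pos: [0.5251, 0.1819, 0.2056]
orientation: [3.109, 0.45, -0.0]
force: [-3.1, -0.9, 3.8]
finger_gap: 0.0002
```

Run:
```python
from h import *
st()
```

```text
t5.73 o=46.1 ys=0.1 z=205.6 yaw=16.49 tilt -0.0001 gap=0.2 F(o,ys,z)=-3.2 0.0 3.8
```

Emit:
jog_arm(commands=[[0.5,0,0.5,0,0],[0.5,0,1,0,0],[0.5,0,1.5,0,0],[0.5,0,2,0,0],[1,0,2.5,0,0],[1,0,3,0,0],[1,0,3,0,0],[1,0,3,0,0]])

```text
time_s: 6.4
tool_pos: [0.5261, 0.1823, 0.2029]
orientation: [-3.109, -0.451, -0.001]
force: [-1.8, -0.3, 4.4]
finger_gap: 0.0002
```

Emit:
jog_arm(commands=[[0,0,0.5,0,0],[0.5,0,0.8,0,0],[0.5,0,1.1,0,0],[0.5,0,1.4,0,0],[0.5,0,1.7,0,0],[0.5,0,2,0,0],[0.5,0,2,0,0],[0.5,0,2,0,0]])

```text
time_s: 7.07
tool_pos: [0.5266, 0.1824, 0.2008]
orientation: [3.109, 0.451, 0.0]
force: [-1.4, -1.0, 4.4]
finger_gap: 0.0001
```

Emit:
jog_arm(commands=[[0,0,0.5,0,0],[0,0,0.8,0,0],[0.5,0,1.1,0,0],[0.5,0,1.4,0,0],[0.5,0,1.7,0,0],[0.5,0,2,0,0],[0.5,0,2,0,0],[0.5,0,2,0,0]])

```text
time_s: 7.73
tool_pos: [0.527, 0.1826, 0.1988]
orientation: [3.109, 0.451, 0.0]
force: [-0.4, 0.1, 4.7]
finger_gap: 0.0
```

Emit:
jog_arm(commands=[[0,0,0.5,0,0],[0,0,0.8,0,0],[0,0,1.1,0,0],[0,0,1.4,0,0],[0,0,1.7,0,0],[0,0,2,0,0],[0,0,2,0,0],[0,0,2,0,0]])

```text
time_s: 8.4
tool_pos: [0.5273, 0.1827, 0.1975]
orientation: [3.109, 0.451, 0.002]
force: [-1.2, -1.4, 8.9]
finger_gap: -0.0003
```

Emit:
jog_arm(commands=[[0,0,0.3,0,0],[0,0,0.6,0,0],[0,0,0.8,0,0],[0,0,1,0,0],[0,0,1,0,0],[0,0,1,0,0],[0,0,1,0,0],[0,0,1,0,0]])

```text
time_s: 9.07
tool_pos: [0.5274, 0.1828, 0.197]
orientation: [3.109, 0.451, 0.003]
force: [-2.7, -2.5, 14.2]
finger_gap: -0.0003
```

Run:
```python
from h import *
st()
```

```text
t9.07 o=48.5 ys=-0.1 z=197.0 yaw=16.49 tilt 0.0025 gap=-0.3 F(o,ys,z)=-3.3 1.6 14.2
```

Emit:
jog_arm(commands=[[0,0,-3,0,0],[0,0,-30,0,0],[0,0,-70,0,0],[0,0,-105,0,0],[0,0,-110,0,0],[0,0,-110,0,0],[0,0,-110,0,0],[0,0,-110,0,0]])

```text
time_s: 9.73
tool_pos: [0.5264, 0.1821, 0.3039]
orientation: [3.109, 0.45, -0.004]
force: [0.3, -1.4, -0.3]
finger_gap: -0.0001
```

Run:
```python
from h import *
st(); d=cam("wrist","pics/w6.png"); cam("scene","pics/scene6.png")
im=cv2.imread("pics/w6.png"); cv2.imwrite("pics/w6c.png",cv2.resize(im[100:270,230:410],None,fx=3.5,fy=3.5,interpolation=cv2.INTER_CUBIC))
P=cloud(d); o=np.array([np.cos(YAW),np.sin(YAW)]); l=np.array([np.sin(YAW),-np.cos(YAW)])
Q=P-H
S=np.stack([Q[...,:2]@o,Q[...,:2]@l,P[...,2]],-1)*1e3
np.save("S6.npy",S)
m=(S[...,0]>0)&(S[...,0]<100)&(abs(S[...,1])<15)&(S[...,2]>150)&(S[...,2]<210)
B=S[m]
for a in range(0,96,5):
    k=(B[:,0]>=a)&(B[:,0]<a+5)
    if k.sum()>3:
        b=B[k]; print(a,k.sum(),"y",b[:,1].min().round(1),b[:,1].max().round(1),"ztop",np.percentile(b[:,2],85).round(1), "mid",np.median(b[abs(b[:,1]-b[:,1].mean())<2][:,2]).round(1))
```

```text
t9.73 o=47.4 ys=0.3 z=303.9 yaw=16.49 tilt -0.0039 gap=-0.1 F(o,ys,z)=-0.1 1.5 -0.3
0 50 y -14.8 14.4 ztop 180.2 mid 161.8
5 248 y -14.8 14.5 ztop 176.8 mid 177.0
10 86 y -10.3 8.8 ztop 177.5 mid 177.3
15 65 y -4.7 4.3 ztop 178.6 mid 178.2
20 69 y -4.7 4.3 ztop 179.0 mid 178.5
25 65 y -4.7 4.2 ztop 179.6 mid 179.2
30 69 y -5.5 4.2 ztop 180.1 mid 179.7
35 75 y -5.5 4.2 ztop 180.5 mid 180.2
40 79 y -5.4 4.1 ztop 181.1 mid 181.0
45 75 y -5.3 4.1 ztop 181.7 mid 181.3
50 81 y -5.3 4.1 ztop 182.2 mid 182.0
55 79 y -5.2 4.0 ztop 182.9 mid 182.4
60 77 y -5.2 4.0 ztop 183.6 mid 183.3
65 82 y -5.2 4.0 ztop 183.9 mid 183.3
70 85 y -5.1 4.0 ztop 184.4 mid 184.1
75 60 y -5.1 3.9 ztop 186.2 mid 184.7
80 84 y -5.5 3.8 ztop 196.3 mid 195.7
85 60 y -4.8 3.8 ztop 195.6 mid 194.3
```

View pics/w6c.png

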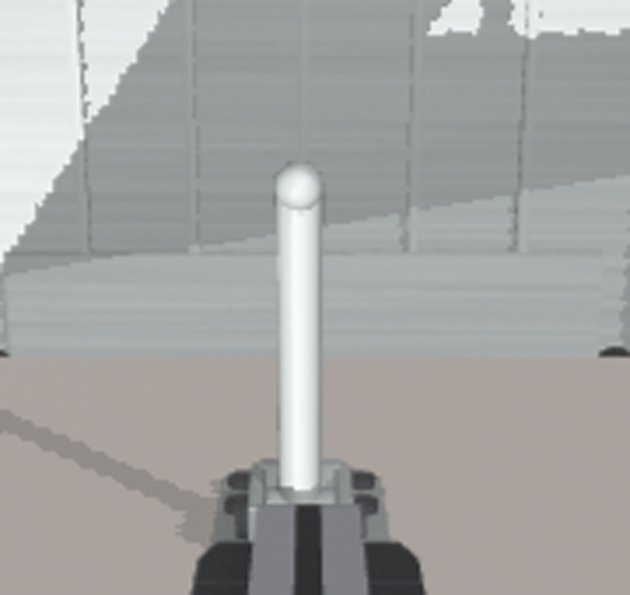

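View pics/scene6.png

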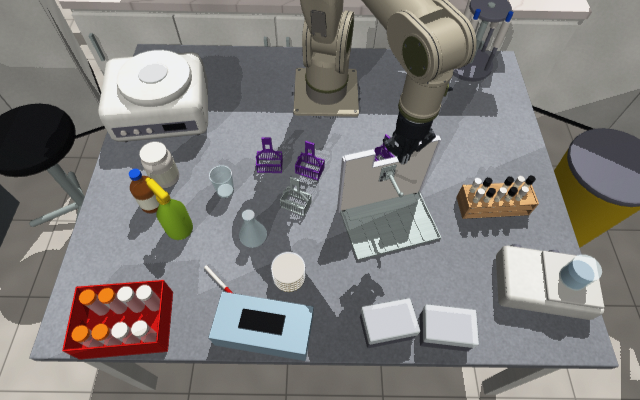

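Run:
```python
from h import *
s=st(); print(s["joint_pos"].round(3))
```

```text
t9.83 o=47.4 ys=0.2 z=304.2 yaw=16.50 tilt -0.0039 gap=-0.3 F(o,ys,z)=0.4 -0.3 0.9
[ 0.242  0.239 -0.774  1.522  0.167  1.451 -1.821]
```

Emit:
jog_arm(commands=[[-17,36,-10,-0.12,0],[-34,72,-15,-0.24,10],[-51,108,-15,-0.36,30],[-68,144,-15,-0.48,40],[-85,180,-15,-0.6,40],[-102,216,0,-0.72,40],[-118,252,15,-0.84,40],[-118,252,30,-0.871,40]])

```text
time_s: 10.5
tool_pos: [0.4858, -0.0932, 0.278]
orientation: [2.63, 1.714, 0.003]
force: [1.1, -0.4, -0.7]
finger_gap: 0.0401
```

Emit:
jog_arm(commands=[[0,0,0,0,40],[0,0,0,0,40],[0,0,0,0,40],[0,0,0,0,40],[0,0,0,0,40],[0,0,0,0,40],[0,0,0,0,40],[0,0,0,0,40]])

```text
time_s: 11.17
tool_pos: [0.4858, -0.0905, 0.2773]
orientation: [2.635, 1.71, 0.0]
force: [0.6, 0.3, -0.6]
finger_gap: 0.0399
```

Run:
```python
from h import *
s=st(); print(s["tool_pos"],s["joint_pos"].round(2)); d=cam("wrist","pics/w7.png")
im=cv2.imread("pics/w7.png"); cv2.imwrite("pics/w7c.png",cv2.resize(im[100:300,220:420],None,fx=3,fy=3,interpolation=cv2.INTER_CUBIC))
```

```text
t11.17 o=-68.6 ys=250.3 z=277.3 yaw=65.96 tilt 0.0003 gap=39.9 F(o,ys,z)=0.7 -0.1 -0.6
[ 0.485771   -0.09052027  0.277261  ] [ 0.7   0.07 -0.63  1.73  0.04  1.36 -0.36]
```

View pics/w7.png

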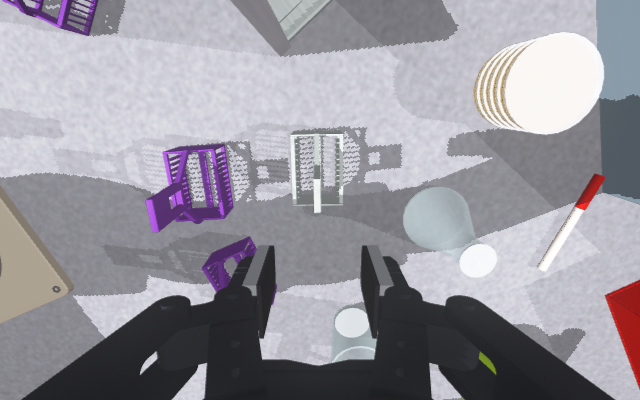

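View pics/w7c.png

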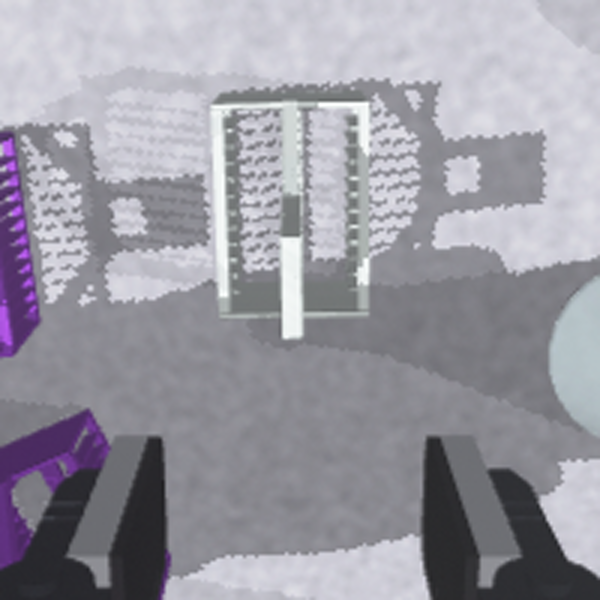

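```bash
cat >> h.py <<'E'
from scipy.spatial.transform import Rotation as Ro
def tool(s,X): return Ro.from_rotvec(s["orientation"]).as_matrix().T@(np.asarray(X)-s["tool_pos"])*1e3
E
python3 - <<'E'
from h import *
s=st(); d=load("pics/w7.npz")
c=lambda x,y:((x+.5)/3-.5+220,(y+.5)/3-.5+100)
T=[tool(s,onplane(d,*c(*p),.142)) for p in [(281,237),(301,237),(282.5,338),(302.5,338)]]
print(np.round(T,1),np.mean(T,0))
# finger pads centre via depth
P=cloud(d); Q=np.array([[tool(s,P[v,u]) for v in (255,270,285)] for u in (262,266,270,370,374,380)]); print(Q.round(1)[:,:,:])
E
```

```text
t11.22 o=-68.7 ys=250.5 z=277.2 yaw=65.95 tilt 0.0002 gap=39.8 F(o,ys,z)=-0.1 -0.5 0.2
[[ 11.2  -2.7 135.2]
 [ 11.2   2.7 135.2]
 [-17.3  -2.3 135.2]
 [-17.3   3.2 135.2]] [ -3.02299236   0.21099239 135.22907712]
[[[ 10.6 -22.5  -0.3]
  [ 10.9 -20.3 -13.7]
  [  7.6 -19.7 -18.7]]

 [[ 10.7 -20.7  -0.6]
  [  8.6 -19.5  -9.5]
  [  2.8 -19.6 -10.9]]

 [[  9.5 -19.5   1.9]
  [  3.8 -19.4  -0.5]
  [ -2.5 -19.4  -2. ]]

 [[ 10.6  22.4  -0.3]
  [ 10.7  20.4 -13.2]
  [  4.3  20.7 -13.3]]

 [[ 10.1  24.2   0.6]
  [ 10.2  22.1 -12.4]
  [  9.3  20.6 -21.7]]

 [[ 10.6  26.5  -0.4]
  [ 10.4  24.3 -12.8]
  [ 11.1  22.1 -24.6]]]
```

Emit:
jog_arm(commands=[[-2.8,-0.3,20,-0.012,40],[-2.8,-0.3,50,-0.012,40],[-2.8,-0.3,80,-0.012,40],[-2.8,-0.3,105,-0.012,40],[-2.8,-0.3,125,-0.012,40],[-2.8,-0.3,135,-0.012,40],[-2.8,-0.3,140,-0.012,40],[-2.8,-0.3,140,-0.012,40]])

```text
time_s: 11.88
tool_pos: [0.4842, -0.0933, 0.1368]
orientation: [-2.625, -1.725, 0.001]
force: [0.4, -0.3, 1.3]
finger_gap: 0.0399
```

Run:
```python
from h import *
s=st();print(s["tool_pos"]); d=cam("wrist","pics/w8.png")
im=cv2.imread("pics/w8.png"); cv2.imwrite("pics/w8c.png",cv2.resize(im[200:400,220:420],None,fx=3,fy=3,interpolation=cv2.INTER_CUBIC))
```

```text
t11.88 o=-70.9 ys=252.5 z=136.8 yaw=-293.38 tilt 0.0005 gap=39.9 F(o,ys,z)=0.3 0.4 1.3
[ 0.48415157 -0.09328098  0.1368261 ]
```

View pics/w8c.png

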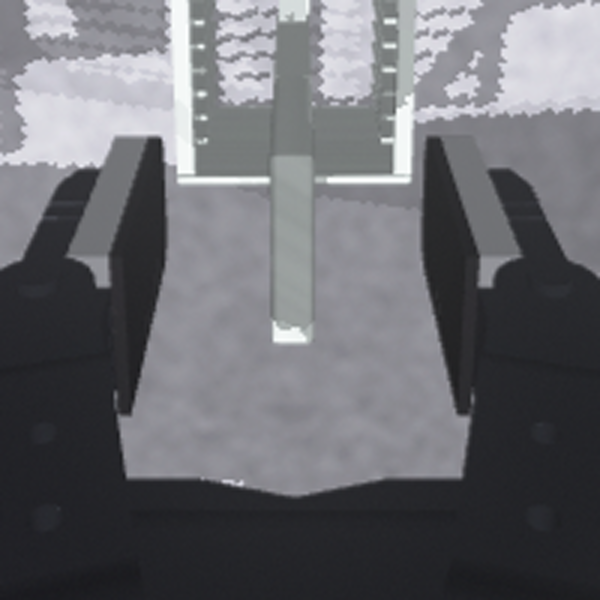

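Emit:
jog_arm(commands=[[0,0,0,0,20],[0,0,0,0,12],[0,0,0,0,0],[0,0,0,0,0],[0,0,0,0,0],[0,0,0,0,0],[0,0,0,0,0],[0,0,0,0,0]], newtons=60)

```text
time_s: 12.6
tool_pos: [0.4846, -0.0934, 0.1381]
orientation: [2.625, 1.725, 0.001]
force: [-1.2, 0.6, 6.0]
finger_gap: 0.0046
```

Run:
```python
from h import *
s=st();print(s["tool_pos"]); d=cam("wrist","pics/w9.png")
im=cv2.imread("pics/w9.png"); cv2.imwrite("pics/w9c.png",cv2.resize(im[200:400,220:420],None,fx=3,fy=3,interpolation=cv2.INTER_CUBIC))
```

```text
t12.60 o=-70.5 ys=252.7 z=138.1 yaw=66.62 tilt 0.0008 gap=4.6 F(o,ys,z)=-1.0 -0.9 6.0
[ 0.48461692 -0.093361    0.13810519]
```

View pics/w9c.png

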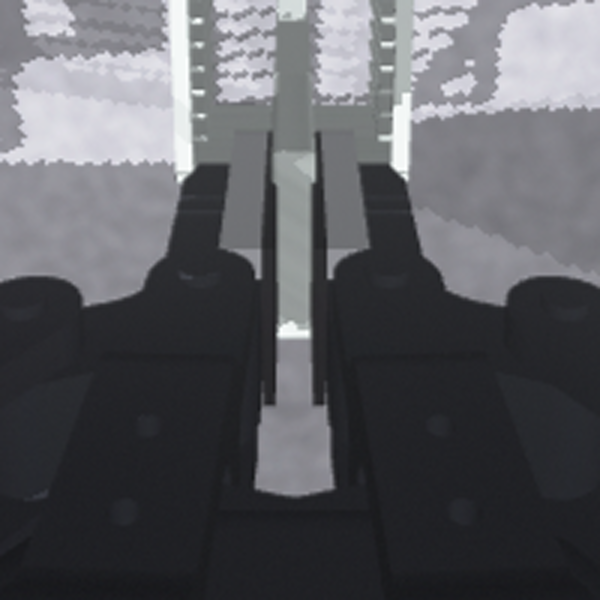

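Emit:
jog_arm(commands=[[0,0,-8,0,0],[0,0,-30,0,0],[0,0,-60,0,0],[0,0,-90,0,0],[15,10,-110,0,0],[40,24,-120,0,0],[65,40,-120,-0.1,0],[90,55,-120,-0.2,0]])

```text
time_s: 13.32
tool_pos: [0.5715, -0.0323, 0.2586]
orientation: [2.436, 1.981, 0.001]
force: [-0.0, 0.5, -4.2]
finger_gap: 0.0049
```

Run:
```python
from h import *
s=st();print(s["tool_pos"],s["joint_pos"].round(2))
```

```text
t13.32 o=30.1 ys=218.7 z=258.6 yaw=78.23 tilt 0.0014 gap=4.9 F(o,ys,z)=0.1 -0.5 -4.2
[ 0.57154847 -0.03232321  0.25855934] [ 0.56  0.28 -0.7   1.56  0.18  1.36 -0.36]
```

Emit:
jog_arm(commands=[[27,20,0,-0.06,0],[54,39,0,-0.12,0],[84,29,0,-0.18,0],[114,19,0,-0.24,0],[144,10,0,-0.3,0],[174,0,0,-0.36,0],[204,-10,0,-0.42,0],[225,-17,0,-0.48,0]])

```text
time_s: 13.98
tool_pos: [0.599, 0.1943, 0.2574]
orientation: [-1.892, -2.506, -0.0]
force: [-0.1, 1.0, -3.3]
finger_gap: 0.0046
```

Emit:
jog_arm(commands=[[12,-4,5,-0.014,0],[12,-4,10,-0.014,0],[12,-4,15,-0.014,0],[12,-4,20,-0.014,0],[12,-4,20,-0.014,0],[12,-4,20,-0.014,0],[12,-4,20,-0.014,0],[12,-4,20,-0.014,0]])

```text
time_s: 14.65
tool_pos: [0.5935, 0.2011, 0.2374]
orientation: [1.883, 2.514, 0.0]
force: [0.2, -0.0, -3.5]
finger_gap: 0.0049
```

Run:
```python
from h import *
s=st();print(s["tool_pos"],s["joint_pos"].round(2)); d=cam("wrist","pics/w10.png"); cam("scene","pics/scene10.png")
im=cv2.imread("pics/w10.png"); cv2.imwrite("pics/w10c.png",cv2.resize(im[180:400,200:440],None,fx=3,fy=2.7,interpolation=cv2.INTER_CUBIC))
```

```text
t14.65 o=117.1 ys=1.0 z=237.4 yaw=106.33 tilt 0.0005 gap=4.9 F(o,ys,z)=0.2 0.1 -3.5
[0.59351344 0.20113943 0.23741813] [ 0.21  0.46 -0.83  1.44  0.34  1.39 -0.34]
```

View pics/w10.png

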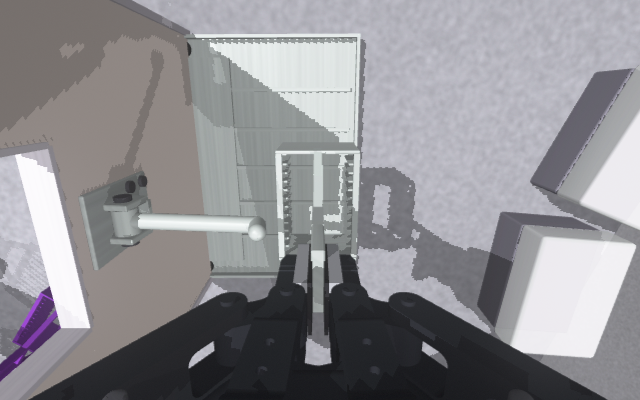

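View pics/scene10.png

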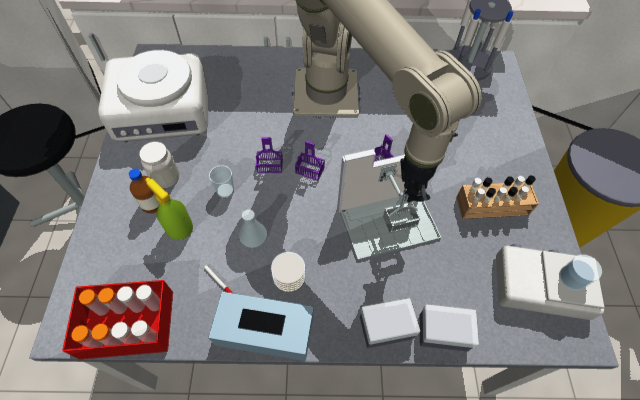

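Run:
```python
from h import *
d=load("pics/w10.npz"); s=readout.read_state()
im=cv2.imread("pics/w10.png"); cv2.imwrite("pics/w10c.png",cv2.resize(im[140:350,220:400],None,fx=4,fy=2.8,interpolation=cv2.INTER_CUBIC)); cv2.imwrite("pics/w10c.png",cv2.resize(im[140:340,230:400],None,fx=3,fy=3,interpolation=cv2.INTER_CUBIC))
P=cloud(d); T=(P-s["tool_pos"])@Ro.from_rotvec(s["orientation"]).as_matrix()*1e3; np.save("T10.npy",T)
# hook: tool y from -100..-30, z 30..70
m=(T[...,1]<-38)&(T[...,1]>-105)&(T[...,2]>25)&(T[...,2]<75)&(abs(T[...,0])<20)
B=T[m]
for a in range(-105,-20,8):
    k=(B[:,1]>=a)&(B[:,1]<a+8)
    if k.sum()>3: b=B[k]; print(a,k.sum(),b[:,0].min().round(1),b[:,0].max().round(1),"ztop",b[:,2].min().round(1),np.percentile(b[:,2],15).round(1))
print("plate")
m=(abs(T[...,1])<3.2)&(T[...,2]>-10)&(T[...,2]<70)&(abs(T[...,0])<25)
B=T[m]
for a in range(-10,70,5):
    k=(B[:,2]>=a)&(B[:,2]<a+5)
    if k.sum()>3: b=B[k]; print(a,k.sum(),b[:,0].min().round(1),b[:,0].max().round(1),np.median(b[:,0]).round(1),b[:,1].min().round(1),b[:,1].max().round(1))
```

```text
-105 214 -3.6 6.3 ztop 57.6 58.9
-97 214 -2.9 6.4 ztop 57.4 58.2
-89 214 -3.6 6.3 ztop 55.8 57.2
-81 220 -3.4 6.4 ztop 55.0 56.5
-73 217 -3.8 6.4 ztop 54.7 55.5
-65 226 -3.0 6.6 ztop 53.1 54.6
-57 225 -3.6 6.4 ztop 52.5 53.8
-49 230 -2.9 6.5 ztop 51.4 53.0
-41 61 -1.2 7.1 ztop 43.3 49.6
plate
-10 542 -14.2 14.6 1.1 -3.0 3.0
-5 339 -14.8 15.0 7.5 -3.1 3.1
0 68 9.5 15.0 14.3 -2.8 3.2
5 63 13.3 14.9 14.2 -2.9 2.8
10 57 13.3 14.8 14.2 -3.0 2.9
15 51 13.1 14.8 14.3 -3.1 2.5
20 47 13.2 14.9 14.2 -3.1 2.6
25 44 13.8 14.8 14.4 -2.7 2.7
30 39 13.7 14.8 14.3 -2.8 2.8
35 38 13.8 14.7 14.2 -2.9 2.8
40 34 13.8 14.7 14.3 -3.0 2.4
45 31 13.9 14.7 14.3 -3.1 2.5
50 68 13.9 17.7 15.3 -3.1 2.5
55 83 13.8 21.5 18.6 -3.2 2.6
60 78 19.6 25.0 22.6 -2.7 2.0
65 5 24.2 24.9 24.7 -2.7 1.5
```

View pics/w10c.png

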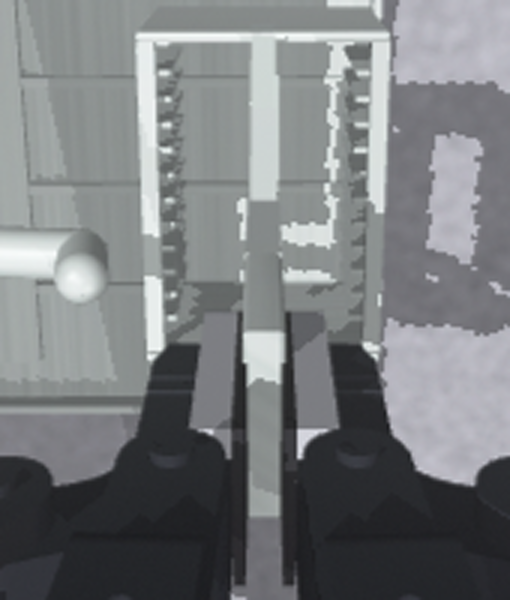

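Run:
```python
from h import *
T=np.load("T10.npy")
# basket rim points: left rim column, right rim, far rim
for (x,y) in [(150,60),(148,120),(152,220),(380,60),(378,120),(200,36),(300,36),(370,230)]:
    u,v=int(x/3+230),int(y/3+140); print((x,y),T[v-1:v+2,u-1:u+2].reshape(-1,3).round(1)[[0,4,8]].tolist())
m=(T[...,1]<-20)&(T[...,1]>-46)&(T[...,2]>25)&(T[...,2]<75)&(abs(T[...,0])<20)
B=T[m]
for a in range(-46,-22,2):
    k=(B[:,1]>=a)&(B[:,1]<a+2)
    if k.sum(): b=B[k]; print(a,k.sum(),b.min(0).round(1),b.max(0).round(1))
```

```text
(150, 60) [[33.9, -25.3, 91.9], [32.8, -24.9, 94.3], [32.4, -24.2, 93.0]]
(148, 120) [[19.8, -26.7, 94.3], [19.3, -26.0, 93.8], [18.3, -25.5, 95.1]]
(152, 220) [[-3.6, -26.8, 93.9], [-4.6, -26.2, 94.7], [-4.9, -25.4, 93.3]]
(380, 60) [[33.2, 25.1, 95.6], [32.7, 25.7, 94.7], [32.0, 26.4, 94.9]]
(378, 120) [[19.8, 25.4, 94.4], [19.2, 26.0, 93.9], [18.6, 26.6, 93.4]]
(200, 36) [[38.8, -14.8, 94.3], [38.4, -14.1, 92.4], [37.7, -13.5, 92.8]]
(300, 36) [[38.8, 7.6, 93.8], [38.3, 8.2, 93.1], [37.6, 8.9, 93.2]]
(370, 230) [[-5.8, 24.0, 93.8], [-6.0, 24.6, 92.2], [-7.2, 25.4, 93.6]]
-46 59 [ -2.8 -45.9  52.1] [  6.3 -44.   59.1]
-44 54 [ -2.4 -44.   51.4] [  6.4 -42.1  59.1]
-42 54 [ -2.4 -41.9  51.4] [  6.5 -40.   58.2]
-40 39 [  0.4 -39.9  43.3] [  7.1 -38.   58.6]
-38 67 [ -1.7 -37.8  41.2] [  6.6 -36.   59.7]
-36 78 [ -2.4 -36.   39.8] [  6.6 -34.   56.5]
-34 94 [ -2.3 -34.   39.7] [  6.5 -32.   58.3]
-32 88 [ -2.7 -32.   40.2] [  6.  -30.   58.4]
-30 33 [ -1.7 -30.   42.5] [  4.6 -28.8  51.2]
```

Run:
```python
from h import *
T=np.load("T10.npy").reshape(-1,3)
m=(T[:,1]<-47)&(T[:,1]>-103)&(T[:,2]>45)&(T[:,2]<64)&(abs(T[:,0]-1.3)<5.5)
B=T[m]
from scipy.optimize import least_squares
def f(p):
    # axis: x=p0+p1*(y+75), z=p2+p3*(y+75)
    t=B[:,1]+75; dx=B[:,0]-p[0]-p[1]*t; dz=(B[:,2]-p[2]-p[3]*t)*np.cos(np.arctan(p[3])); return np.hypot(dx,dz)-5
o=least_squares(f,[1.3,0,60,-.1],loss="soft_l1"); print(o.x,f(o.x).std(), len(B))
print("axis at TCPy -75 -> o=42: z",237.4-o.x[2],"at pin (y=-117): ",237.4-(o.x[2]+o.x[3]*-42))
k=abs(B[:,0]-o.x[0])<1; print(np.polyfit(B[k,1]+75,B[k,2],1))
C=T[(T[:,1]>-39)&(T[:,1]<-30)&(T[:,2]>38)&(T[:,2]<44)]; print("tip ",C.mean(0),np.percentile(C[:,2],[5,20]))
```

```text
[ 1.11598967e+00  1.56052757e-03  6.13389811e+01 -1.08502283e-01] 0.5159886965052174 1519
axis at TCPy -75 -> o=42: z 176.06101891391904 at pin (y=-117):  171.50392303929172
[-0.10698835 56.34359505]
tip  [  2.09082031 -33.66175939  42.05944662] [40.58509417 41.1524317 ]
```

Emit:
jog_arm(commands=[[1.3,0,4,0,0],[1.3,0,8,0,0],[1.3,0,12,0,0],[1.3,0,14.4,0,0],[1.3,-5,14.4,0,0],[1.3,-10,14.4,0,0],[1.3,-15,14.4,0,0],[1.3,-15,14.4,0,0]])

```text
time_s: 15.42
tool_pos: [0.5776, 0.1985, 0.2231]
orientation: [1.882, 2.515, -0.0]
force: [1.2, 0.3, -4.7]
finger_gap: 0.0046
```

Emit:
jog_arm(commands=[[0,0,0,0,0],[0,0,0,0,0],[0,0,0,0,0],[0,0,0,0,0],[0,0,0,0,0],[0,0,0,0,0],[0,0,0,0,0],[0,0,0,0,0]])

```text
time_s: 16.08
tool_pos: [0.5785, 0.1986, 0.2226]
orientation: [-1.882, -2.515, 0.0]
force: [0.2, -0.1, -3.3]
finger_gap: 0.0047
```

Run:
```python
from h import *
s=st(); d=cam("wrist","pics/w11.png"); 
im=cv2.imread("pics/w11.png"); cv2.imwrite("pics/w11c.png",cv2.resize(im[150:300,180:380],None,fx=4,fy=4,interpolation=cv2.INTER_CUBIC))
P=cloud(d); T=((P-s["tool_pos"])@Ro.from_rotvec(s["orientation"]).as_matrix()*1e3).reshape(-1,3)
from scipy.optimize import least_squares
oo=100
m=(T[:,1]<-30)&(T[:,1]>-86)&(T[:,2]>32)&(T[:,2]<50)&(abs(T[:,0])<6)
B=T[m]
def f(p):
    t=B[:,1]+58; dx=B[:,0]-p[0]-p[1]*t; dz=(B[:,2]-p[2]-p[3]*t); return np.hypot(dx,dz)-5
o=least_squares(f,[0,0,46,-.1],loss="soft_l1"); print(o.x,f(o.x).std(), len(B), "axis z at pin",s["tool_pos"][2]*1e3-(o.x[2]+o.x[3]*(-102+58)))
m=(abs(T[:,1])<3.2)&(T[:,2]>5)&(T[:,2]<48)&(abs(T[:,0])<25); print("plate edge x",np.median(T[m][:,0]))
```

```text
t16.08 o=102.0 ys=-0.9 z=222.6 yaw=-253.62 tilt 0.0001 gap=4.7 F(o,ys,z)=0.1 0.1 -3.3
[-3.41538829e-01  2.31892432e-03  4.63644607e+01 -1.08914391e-01] 0.5096409835693317 1779 axis z at pin 171.47129760784452
plate edge x 14.57422650552183
```

View pics/w11c.png

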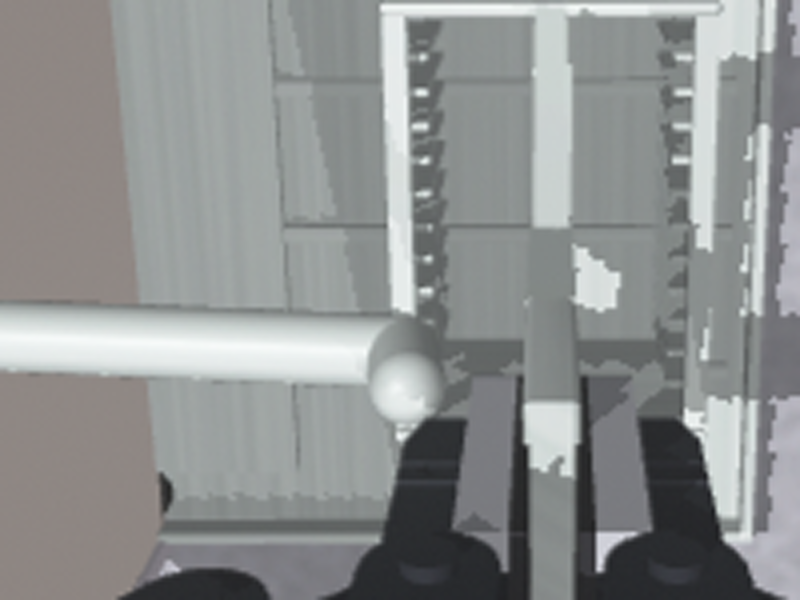

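Emit:
jog_arm(commands=[[-0.4,0,-0.5,0,0],[-0.4,-2,-0.5,0,0],[-0.4,-4,-0.5,0,0],[-0.4,-6,-0.5,0,0],[-0.4,-8,-0.5,0,0],[-0.4,-10,-0.5,0,0],[-0.4,-12,-0.5,0,0],[-0.4,-12,-0.5,0,0]])

```text
time_s: 16.8
tool_pos: [0.5667, 0.1947, 0.2233]
orientation: [1.882, 2.515, -0.0]
force: [0.3, 0.1, -3.3]
finger_gap: 0.0044
```

Run:
```python
from h import *
s=st(); d=cam("wrist","pics/w12.png"); 
im=cv2.imread("pics/w12.png"); cv2.imwrite("pics/w12c.png",cv2.resize(im[170:300,220:380],None,fx=5,fy=4.5,interpolation=cv2.INTER_CUBIC))
```

```text
t16.80 o=89.6 ys=-0.4 z=223.3 yaw=106.38 tilt -0.0003 gap=4.4 F(o,ys,z)=0.4 -0.0 -3.3
```

View pics/w12c.png

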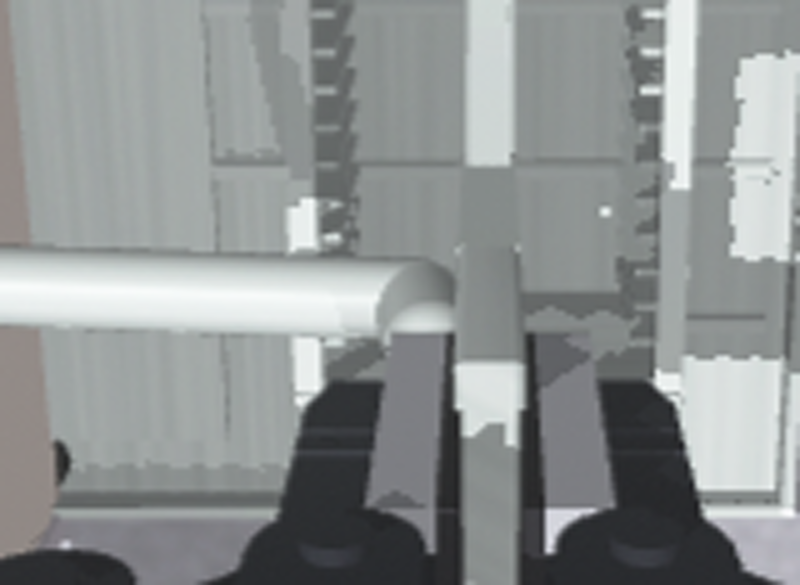

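Emit:
jog_arm(commands=[[0,-1,0,0,0],[0,-2,0,0,0],[0,-3,0,0,0],[0,-4,0,0,0],[0,-5,0,0,0],[0,-6,0,0,0],[0,-7,0,0,0],[0,-7,0,0,0]])

```text
time_s: 17.52
tool_pos: [0.5602, 0.1928, 0.2232]
orientation: [1.882, 2.515, -0.0]
force: [-0.7, 0.5, -3.4]
finger_gap: 0.0046
```

Run:
```python
from h import *
s=st()
```

```text
t17.52 o=82.8 ys=-0.4 z=223.2 yaw=106.38 tilt -0.0002 gap=4.6 F(o,ys,z)=-0.5 -0.7 -3.4
```

Emit:
jog_arm(commands=[[0,-1,0,0,0],[0,-3,0,0,0],[0,-5,0,0,0],[0,-7,0,0,0],[0,-9,0,0,0],[0,-11,0,0,0],[0,-13,0,0,0],[0,-13,0,0,0]])

```text
time_s: 18.18
tool_pos: [0.5475, 0.1891, 0.2233]
orientation: [1.882, 2.515, -0.0]
force: [-0.5, 0.1, -3.2]
finger_gap: 0.0047
```

Run:
```python
from h import *
s=st(); d=cam("wrist","pics/w13.png"); 
im=cv2.imread("pics/w13.png"); cv2.imwrite("pics/w13c.png",cv2.resize(im[170:300,220:400],None,fx=4.4,fy=4.4,interpolation=cv2.INTER_CUBIC))
```

```text
t18.18 o=69.6 ys=-0.5 z=223.3 yaw=106.38 tilt -0.0003 gap=4.7 F(o,ys,z)=-0.5 -0.3 -3.2
```

View pics/w13c.png

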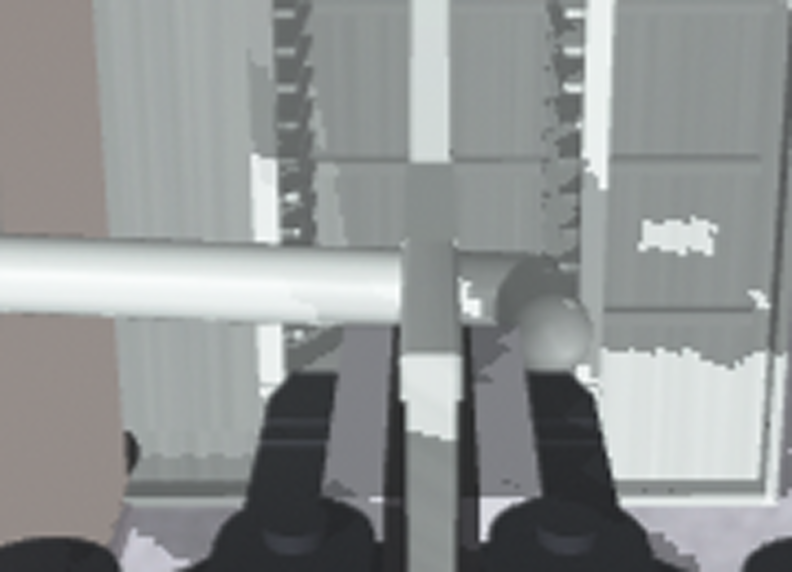

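Emit:
jog_arm(commands=[[0,-5,0,0,0],[0,-10,0,0,0],[0,-14.5,0,0,0],[0,-14.5,3,0,0],[0,-14.5,6,0,0],[0,-14.5,9,0,0],[0,-14.5,12,0,0],[0,-14.5,12,0,0]])

```text
time_s: 18.9
tool_pos: [0.5337, 0.1849, 0.2103]
orientation: [-1.882, -2.515, 0.001]
force: [-0.0, 0.4, -3.7]
finger_gap: 0.0044
```

Run:
```python
from h import *
s=st()
```

```text
t18.90 o=55.2 ys=-0.4 z=210.3 yaw=-253.62 tilt 0.0014 gap=4.4 F(o,ys,z)=0.1 -0.4 -3.7
```

Now lower gently in 2 mm steps until the force changes sign.

Emit:
jog_arm(commands=[[0,0,0.5,0,0],[0,0,1,0,0],[0,0,1.5,0,0],[0,0,2,0,0],[0,0,2.2,0,0],[0,0,2.2,0,0],[0,0,2.2,0,0],[0,0,2.2,0,0]])

```text
time_s: 19.57
tool_pos: [0.534, 0.1851, 0.209]
orientation: [1.882, 2.515, 0.0]
force: [-0.4, -0.1, -4.3]
finger_gap: 0.0046
```

Emit:
jog_arm(commands=[[0,0,0.4,0,0],[0,0,0.8,0,0],[0,0,1.2,0,0],[0,0,1.5,0,0],[0,0,1.5,0,0],[0,0,1.5,0,0],[0,0,1.5,0,0],[0,0,1.5,0,0]])

```text
time_s: 20.23
tool_pos: [0.534, 0.1851, 0.2075]
orientation: [1.882, 2.515, -0.0]
force: [0.6, -0.3, -4.3]
finger_gap: 0.0047
```

Emit:
jog_arm(commands=[[0,0,0.3,0,0],[0,0,0.6,0,0],[0,0,0.8,0,0],[0,0,1,0,0],[0,0,1,0,0],[0,0,1,0,0],[0,0,1,0,0],[0,0,1,0,0]])

```text
time_s: 20.9
tool_pos: [0.5341, 0.1852, 0.2068]
orientation: [1.882, 2.515, 0.001]
force: [-2.8, -1.6, 4.2]
finger_gap: 0.0047
```

Emit:
jog_arm(commands=[[0,0,-0.3,0,0],[0,0,-0.3,0,0],[0,0,-0.3,0,7],[0,0,-0.3,0,9],[0,0,-0.3,0,11],[0,0,-0.3,0,12],[0,0,-0.3,0,12],[0,0,-0.3,0,12]], newtons=20)

```text
time_s: 21.57
tool_pos: [0.534, 0.1851, 0.2067]
orientation: [1.882, 2.515, 0.0]
force: [-0.5, 0.1, 0.6]
finger_gap: 0.0118
```

Run:
```python
from h import *
s=st(); d=cam("wrist","pics/w14.png"); 
im=cv2.imread("pics/w14.png"); cv2.imwrite("pics/w14c.png",cv2.resize(im[150:330,220:400],None,fx=3.3,fy=3.3,interpolation=cv2.INTER_CUBIC))
```

```text
t21.57 o=55.5 ys=-0.5 z=206.7 yaw=106.38 tilt 0.0000 gap=11.8 F(o,ys,z)=-0.5 -0.3 0.6
```

View pics/w14c.png

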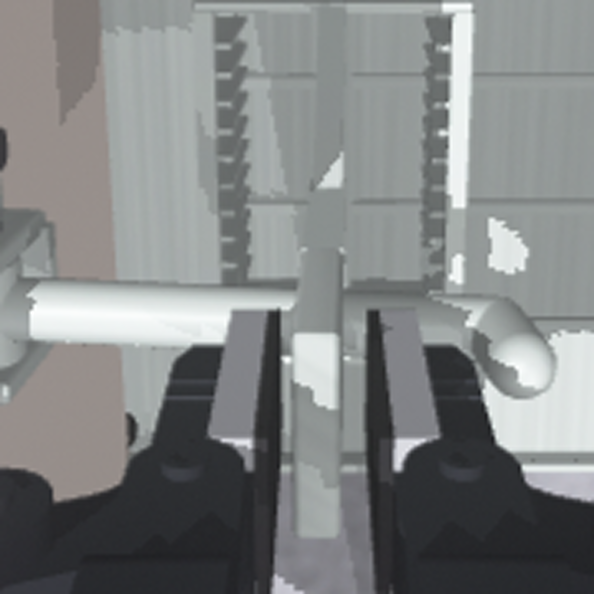

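Emit:
jog_arm(commands=[[0,1,-3,0,12],[0,1,-8,0,12],[0,1,-16,0,12],[0,1,-28,0,12],[0,1,-45,0,14],[0,1,-70,0,20],[0,1,-100,0,20],[0,1,-120,0,20]])

```text
time_s: 22.28
tool_pos: [0.5351, 0.1858, 0.3307]
orientation: [1.881, 2.514, 0.004]
force: [0.2, 0.1, 0.3]
finger_gap: 0.0198
```

Run:
```python
from h import *
s=st(); d=cam("wrist","pics/w15.png"); cam("scene","pics/scene15.png")
im=cv2.imread("pics/scene15.png"); cv2.imwrite("pics/scene15c.png",cv2.resize(im[110:270,320:460],None,fx=4,fy=3.7,interpolation=cv2.INTER_CUBIC))
```

```text
t22.28 o=56.7 ys=-0.8 z=330.7 yaw=106.40 tilt 0.0037 gap=19.8 F(o,ys,z)=0.2 -0.0 0.3
```

View pics/w15.png

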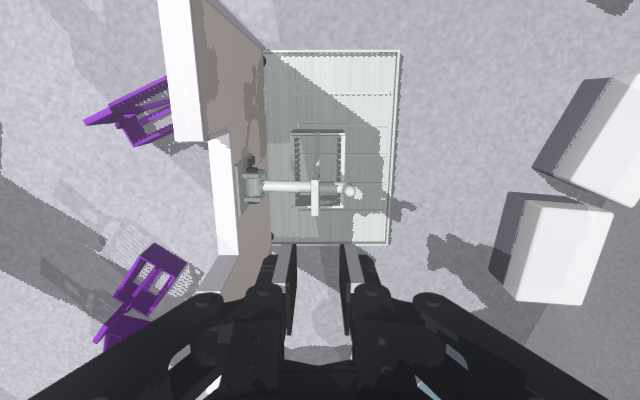

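View pics/scene15c.png

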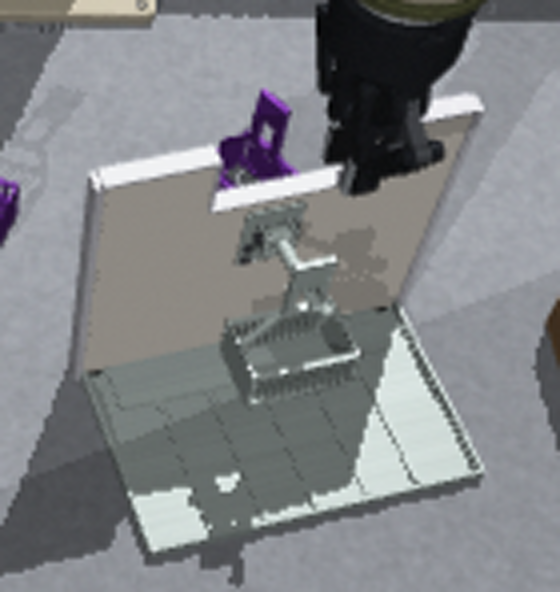

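Emit:
jog_arm(commands=[[0,0,-5,0,20],[0,0,-10,0,20],[0,0,-15,0,20],[0,0,-20,0,20],[0,0,-20,0,20],[0,0,-20,0,20],[0,0,-20,0,20],[0,0,-20,0,20]])

```text
time_s: 23.05
tool_pos: [0.5348, 0.1853, 0.3464]
orientation: [-1.882, -2.515, 0.001]
force: [-0.4, -0.7, -0.4]
finger_gap: 0.0201
```

Run:
```python
from h import *
s=st(); d=cam("wrist","pics/w16.png")
im=cv2.imread("pics/w16.png"); cv2.imwrite("pics/w16c.png",cv2.resize(im[110:230,220:380],None,fx=5,fy=5,interpolation=cv2.INTER_CUBIC))
o=np.array([np.cos(YAW),np.sin(YAW)]); l=np.array([np.sin(YAW),-np.cos(YAW)])
P=cloud(d); S=np.stack([(P-H)[...,:2]@o,(P-H)[...,:2]@l,P[...,2]],-1)*1e3
S=S.reshape(-1,3)
def rng(n,m):
    B=S[m]; print(n,len(B),np.percentile(B,[5,50,95],axis=0).round(1).tolist())
rng("plate top",(S[:,2]>204)&(S[:,2]<220)&(abs(S[:,1])<25)&(S[:,0]>30)&(S[:,0]<75))
rim=(S[:,2]>105)&(S[:,2]<118)&(abs(S[:,1])<60)&(S[:,0]>10)&(S[:,0]<110); rng("rim",rim)
print(S[rim].min(0),S[rim].max(0)); B=S[rim]; print(np.linalg.lstsq(np.c_[B[:,:2],np.ones(len(B))],B[:,2],rcond=None)[0])
```

```text
t23.05 o=56.3 ys=-0.4 z=346.4 yaw=-253.62 tilt 0.0008 gap=20.1 F(o,ys,z)=-0.6 0.5 -0.4
plate top 286 [[51.7, -14.6, 210.5], [54.9, -1.5, 212.1], [57.4, 11.9, 213.4]]
rim 839 [[29.8, -40.2, 107.1], [60.9, -7.7, 113.1], [84.2, 37.7, 115.0]]
[ 28.86547498 -40.52020306 105.19681674] [ 84.96975352  38.77733208 116.89016887]
[ 2.10917579e-02 -5.15016909e-03  1.11068959e+02]
```

View pics/w16c.png

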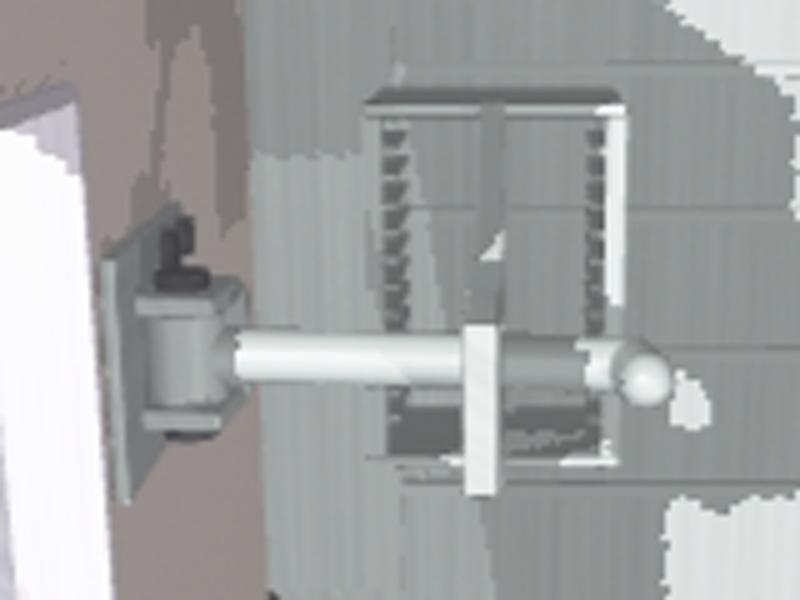

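Run:
```python
from h import *
s=st(); print(s["joint_velocities"].round(3)); print(ticket.sign_off())
```

```text
t23.10 o=56.3 ys=-0.4 z=346.4 yaw=-253.62 tilt 0.0008 gap=20.2 F(o,ys,z)=-0.2 -0.0 -0.6
[ 0.001 -0.001 -0.002 -0.002  0.    -0.002 -0.001]
the job is handed in; nothing more can be done
None
```

The rack is hanging from the hook, and I handed the job in at about 23 s.

- **Hook:** I pushed it out from behind with the closed fingertips at about 4–7 N. It met its stop, where the force rose to 14 N with only 0.5 mm more travel. The arm rests about 0.1 rad above level. My estimates of its height disagreed by about 3 mm: the fingertip touch read about 1.5 mm below the nominal hinge height and the camera about 1.5 mm above. I used the nominal height.
- **Rack:** I lifted it by its tab and passed the eye over the hook's tip with no contact force showing. I then lowered it until the vertical force reading went from −4.3 N (the rack's weight) to +4.2 N, so the hook had the full weight before I opened the fingers.
- **Last checks:** After the gripper withdrew, the rack hung about 55–57 mm out from the pin and about 1 mm off the hook's middle plane. It tilts about 1.2°. It looks clear of the panel and tray, and the glassware was not touched. The arm was at rest well above it, with no contact force on the tool.

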